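Put the drawplate back in its rack

ROBOT

A 6-joint arm with a two-finger parallel gripper is mounted at the origin on the work surface. World frame = base frame: x ahead of the robot, y to its left, z up, the work surface at z = 0. Lengths are in m, angles in rad, forces in N, time in s.
With the tool pointing down it reaches from about 0.35 to 0.775 m from the base axis. Payload 7.3 kg.
Tool frame: the origin (TCP) lies midway between the tips of the shut fingers; the grasp point (between the pads) lies robot.grasp_offset behind it (robot.grasp_offset is the distance from the TCP to the grasp point, in m); z points along the fingers, x is the direction in which the jaws open and shut, and the axes are right-handed (so a half turn about z gives the same grasp; the last joint's range is limited). The gripper opens to 92 mm and grips with 3 to 60 N. Pads are 19 mm wide; open, the fingers measure 130 mm over their backs; the gripper's body (75 mm by 190 mm) begins 47 mm behind the grasp point.
Start: joints at [1.049, 0.342, 1.524, -0, 1.275, -0.146], TCP at [0.193, 0.488, 0.227] pointing down, gripper open.
Joint ranges: [-2.53, 2.53], [-0.77, 2.02], [0.04, 2.7], [-1, 4.14], [0.28, 2.66], [-3.11, 3.11]. Speed limits (rad/s): [2.57, 2.57, 3.14, 3.14, 3.14, 3.14].

INTERFACE

Orientations are given as [roll, pitch, yaw] about the fixed x, y, z axes, in that order (R = Rz(yaw) Ry(pitch) Rx(roll)).
In Python, from cell import robot gives the robot as it stands. The module is installed in compiled form; this text tells all that it offers.
- The arm moves only by the tool move_arm, never from a script. Its argument "increments" is a list of rows, each a list of 7 numbers: the finger opening in mm, from 0 to 91.8, then the shift along the tool's x, y, z in mm, then the turn, a rotation vector about the tool's x, y, z in rad. A call has 1 to 12 rows; each row shifts and turns the pose as measured when the row begins, along the tool's axes as they then stand; what a row does not reach is not made up. A row lasts 1/8 s, in which the tool goes at most 62.5 mm and 10.7 degrees, less where a joint would pass 70% of its speed; a pose out of reach is approached as far as the arm can. A call is refused whole if a number of a shift passes 62.5 or a number of a turn 0.188, either way. A call with a gripper value outside its range is refused whole. The fingers move at their own pace and stop on an object; "newtons" is the grip in N (left out, the last holds). Time passes only in rows, so rows that do not move let the fingers close. It gives the time, the measured TCP pose, the force and the opening at its end, in the units of the state.
- robot.observe(): the state, without advancing time (a new reading comes with each control period).
- robot.read_camera(name): name is "side" or "top"; returns a dict with "img" (384x512x3 uint8, red, green, blue), "fx", "fy", "cx", "cy" (pixels), "k1" (the pictures are not rectified: a ray, as slopes to the right and down, at radius r is drawn at 1 + k1 r^2 times it, then the intrinsics apply), "T" (4x4, takes a point from camera to world coordinates). Camera axes: x right, y down, z forward; pixel columns grow to the right and rows downward; lengths in m; the calibration is good to about 2 mm. A picture is of the moment at which its call begins. There is no depth.
- robot.hand_in(): hands the job in, once; it reports no verdict.
Trained networks look in the newest picture that a camera, given by its name, has taken for a name from the list of things; names that differ only in an ending like _2 or _b are one class to them, and where a whole thing is asked for, a point or a joint stands for the part that bears it (a point fixed in the world has none). Each returns a list of dicts, best first, with "conf" (0 to 1); they miss things now and then, are a little off and sometimes report something else, mostly with a low value. They report only what shows in the picture. A call takes as long as a camera call. They do not tell look-alikes from the thing itself.
- robot.look_for(thing, camera): "rect" ([left, top, width, height] in pixels, round what is visible of it).
The state is a dict: "time": time; "qpos": joint angles; "qvel": joint speeds; "joint_efforts": joint torques, N m; "tool_pos": TCP position; "tool_rot": TCP orientation; "contact_force": force on the tool from outside, world axes, zero at the start; "torque": the same for the moment, N m; "opening": finger opening in m.
Only numpy, scipy, OpenCV 4.12 (cv2) and the standard library are available. Lean on these libraries where they do the work, as an engineer would, in place of code of your own. Each camera call takes 0.05 s, during which the arm holds its last target.

TASK

The wire is drawn: lift the brass-coloured drawplate straight out of the slackened vise and put it back, the same end down, into the one empty slot of the raked wooden rack, between the plates already there. Push it gently all the way home, so that its foot stands on the bottom of the slot, before letting go; the slots are not quite evenly spaced, so feel for the mouth. Leave the other plates in their places and do not knock the flux bottles or the third hand.

Things in the scene. Friction and masses are not known exactly. Their poses are not given: they have to be found in the camera images.
- drawplate: the plate to put away: brass-coloured, three rows of round holes, 5 mm thick (its x), 56 mm wide (y), 110 mm long (z), about 0.23 kg. Origin: centre of its lower end; z runs up to its top. It stands loosely in the vise, upright or leaning by up to 5 degrees towards vise +x, the upper 70 mm free. Hold it by its two long side edges, 56 mm apart, near the top: its faces then pass the neighbours. Either face may look forward
- vise: blue bench vise, fixed. Origin: on the bench, centre under its mouth; z up. Jaws 66 mm wide along y, tops at 95 mm; the mouth is 8.5 mm wide along x, open upward; the plate's foot stands at 55 mm on the slide bar. Fixed jaw on +x; moving jaw, screw and tommy bar on -x (to x = -112 mm, below 85 mm height). The jaws do not move
- rack: wooden rack, fixed: dark board 185 x 74 x 20 mm with side rails (60 mm apart inside, tops at 44 mm). Origin: on the bench, z up. On it five pale slot blocks, shop-made and unevenly set: slots 1 to 5 at x = -58, -29, 0, 29, 58 mm at floor level, each up to 4 mm off in x. Slots run along y, 6.5 mm wide square to their walls, raked 36 degrees, tops towards -x: up a slot is (-0.588, 0, 0.809)
- rack_mid (a point): a point on the rack, 21.5 mm above its origin: the height of a plate's origin when home. Measured up along a slot from its floor at this height, the -x wall's top reaches about 51 mm, the +x wall's top 39 mm: a foot too far to -x is stopped 51 mm (or more) short of home, one too far to +x 39 mm (or less) short. A plate may hang in its slot by friction; a push of 6 to 10 N brings it home
- plate_a: steel-grey neighbour plate, 5 x 56 x 110 mm with axes and origin like the drawplate's (z up along the plate); it stands loosely (1.5 mm of play) in the rack, always in slot 1
- plate_b: steel-grey neighbour plate, 5 x 56 x 110 mm with axes and origin like the drawplate's (z up along the plate); it stands loosely (1.5 mm of play) in the rack, in slot 2, 3 or 4; of these three the one without a plate is the empty slot
- plate_c: steel-grey neighbour plate, 5 x 56 x 110 mm with axes and origin like the drawplate's (z up along the plate); it stands loosely (1.5 mm of play) in the rack, in slot 2, 3 or 4; of these three the one without a plate is the empty slot
- plate_d: steel-grey neighbour plate, 5 x 56 x 110 mm with axes and origin like the drawplate's (z up along the plate); it stands loosely (1.5 mm of play) in the rack, always in slot 5
- flux_a: white flux bottle with a blue needle tip, 36 mm across, 108 mm high, loose; origin under its centre
- flux_b: smaller white flux bottle with a blue needle tip, 36 mm across, 98 mm high, loose; origin under its centre
- third_hand: third hand: round dark base 56 mm across with a post and tweezers that point along its x to 87 mm from the centre, 83 mm high, loose; origin under the base
Mind the look-alikes: they are no part of the job. Several things have the shape of the drawplate; the one meant has the colours described above. Of the things that look like the vise, take the one that is farthest to the robot's left at the start.

How it is judged:
On the way, in this order (a step that is already met when the one before it is completed fails the run):
1. the drawplate is lifted clear of the vise, its foot above the jaws (z of drawplate in the frame of vise above 0.1 m), for 0.1 s.
2. the drawplate is pushed home in the empty slot while the fingers still hold it: its foot within 4 mm of its resting height on the floor of the slot, raked and aligned with it (z of drawplate in the frame of rack below 0.0255 m and x of drawplate in the frame of rack between -0.04 and 0.04 m and y of drawplate in the frame of rack between -0.006 and 0.006 m and angle between drawplate's own z axis and vertical between 0.53 and 0.75 rad and angle between the y axis of drawplate and the y axis of rack, either way round below 0.1 rad and contact force between drawplate and the fingers above 1 N), for 0.1 s.
At the end, for the whole second after the job is handed in: the drawplate stands released and at rest in the empty slot (2, 3 or 4), foot down: foot centre under 25.5 mm above the bench and within 6 mm of the rack's middle line, raked 30 to 43 degrees, square across the rack within 6 degrees; the four other plates are within 6 mm of where they were (z of drawplate in the frame of rack below 0.0255 m and x of drawplate in the frame of rack between -0.04 and 0.04 m and y of drawplate in the frame of rack between -0.006 and 0.006 m and angle between drawplate's own z axis and vertical between 0.53 and 0.75 rad and angle between the y axis of drawplate and the y axis of rack, either way round below 0.1 rad and linear speed of drawplate below 0.02 m/s and distance of each of plate_a, plate_b, plate_c, plate_d from where it was at the start of the episode below 0.006 m); the robot touches nothing.
It fails at once if another plate is pulled or pushed out of its place (more than 10 mm) (distance of any of plate_a, plate_b, plate_c, plate_d from where it was at the start of the episode above 0.01 m).
It fails at once if the drawplate is rammed against the rack's board or the vise (over 60 N) (contact force between drawplate and rack above 60 N or contact force between drawplate and vise above 60 N).
It fails at once if a flux bottle or the third hand is pushed more than 15 mm or tipped over (distance of any of flux_a, flux_b, third_hand from where it was at the start of the episode above 0.015 m or angle between any of flux_a, flux_b, third_hand's own z axis and vertical above 0.5 rad).
It also fails if it takes over 51 s, if anything falls off the work surface, if the arm or the gripper's body presses on something with over 40 N, if the wrist force passes 120 N, or if a joint passes its speed limit or range.

## Working session

There is one attempt and no reset: what is moved stays moved. The work goes in short steps, Python scripts to look and compute and a tool call to move; the robot and the scene stay as the last step left them, time stands still between calls to the robot, and variables do not carry over. Pictures are saved under pics/ and viewed, and the job is handed in when it is done.

Besides the shell and the picture viewer there is one more tool, called as name([rows], argument=value, ...), one row to a line, values as JSON. move_arm: Moves the arm, as the interface text tells. Its arguments: {"type":"object","properties":{"increments":{"type":"array"},"newtons":{"type":"number"}},"required":["increments"]}

```bash
mkdir -p pics; cat > h.py <<'E'
import numpy as np, cv2
from cell import robot
def snap(c,fn=None):
    d=robot.read_camera(c)
    if fn: cv2.imwrite('pics/'+fn,cv2.cvtColor(d['img'],cv2.COLOR_RGB2BGR))
    return d
def proj(d,P):
    P=np.atleast_2d(P); T=np.linalg.inv(d['T']); q=P@T[:3,:3].T+T[:3,3]
    s=q[:,:2]/q[:,2:]; r2=(s**2).sum(1,keepdims=True); s=s*(1+d['k1']*r2)
    return s*[d['fx'],d['fy']]+[d['cx'],d['cy']]
def ray(d,uv):
    s0=(np.atleast_2d(uv)-[d['cx'],d['cy']])/[d['fx'],d['fy']]; s=s0.copy()
    for _ in range(20): s=s0/(1+d['k1']*(s**2).sum(1,keepdims=True))
    v=np.c_[s,np.ones(len(s))]@d['T'][:3,:3].T
    return d['T'][:3,3],v
def atz(d,uv,z):
    o,v=ray(d,uv); return o+v*((z-o[2])/v[:,2:])
E
python3 - <<'E'
from h import *
import pickle
print(robot.observe(), robot.grasp_offset)
D={}
for c in('side','top'):
    d=snap(c,c+'0.png'); D[c]=d
    print(c,d['fx'],d['cx'],d['cy'],d['k1'],d['T'].round(3).tolist())
    for t in('drawplate','vise','rack','plate_a','flux_a','third_hand'):
        print(t,[(np.round(x['rect']).tolist(),round(x['conf'],2)) for x in robot.look_for(t,c)])
pickle.dump(D,open('D0.pkl','wb'))
for c in D: cv2.imwrite('pics/%s0b.png'%c,cv2.resize(cv2.cvtColor(D[c]['img'],cv2.COLOR_RGB2BGR),(800,600),interpolation=cv2.INTER_CUBIC))
E
```

```text
{'time': 0.0, 'qpos': array([ 1.04900708e+00,  3.42720044e-01,  1.52500614e+00, -2.06645629e-05,
        1.27537732e+00, -1.46002115e-01]), 'qvel': array([-0.00103598,  0.00061653,  0.00170212,  0.00014289, -0.00015951,
        0.00066289]), 'joint_efforts': array([-1.78121936e-03, -4.31237698e+01, -2.44224626e+01,  7.15595065e-02,
        5.59166784e-02, -1.71222337e-04]), 'tool_pos': array([0.19246394, 0.48802283, 0.22605014]), 'tool_rot': array([-3.14139240e+00,  1.49764776e-03,  1.19501537e+00]), 'contact_force': array([-0.42980875,  0.1751632 , -0.31284417]), 'torque': array([ 0.00035098,  0.00152428, -0.00556486]), 'opening': 0.09166144837567307} 0.0188
side 367.4205632521266 250.942009242454 188.73407413990543 -0.0502384858149654 [[0.913, -0.243, 0.328, 0.25], [-0.408, -0.585, 0.701, -0.508], [0.022, -0.774, -0.633, 0.599], [0.0, 0.0, 0.0, 1.0]]
drawplate [([209.0, 128.0, 17.0, 35.0], 0.93), ([192.0, 143.0, 16.0, 21.0], 0.42)]
vise [([175.0, 281.0, 82.0, 103.0], 0.97), ([182.0, 156.0, 62.0, 57.0], 0.82), ([292.0, 249.0, 107.0, 67.0], 0.52)]
rack [([292.0, 250.0, 106.0, 63.0], 
[... 234 characters left out ...]
.0, 38.0], 0.61)]
top 463.69103363971084 251.31544775857108 190.01491484081475 -0.19458701136735618 [[-0.028, -0.989, 0.144, 0.381], [-0.999, 0.026, -0.02, 0.082], [0.016, -0.145, -0.989, 1.035], [0.0, 0.0, 0.0, 1.0]]
drawplate [([105.0, 179.0, 43.0, 48.0], 0.84), ([176.0, 194.0, 33.0, 26.0], 0.78)]
vise [([171.0, 180.0, 56.0, 82.0], 0.93), ([339.0, 238.0, 77.0, 76.0], 0.68)]
rack [([344.0, 112.0, 38.0, 82.0], 0.79)]
plate_a [([352.0, 134.0, 32.0, 17.0], 0.92), ([352.0, 183.0, 33.0, 20.0], 0.84), ([353.0, 173.0, 30.0, 16.0], 0.66), ([353.0, 143.0, 32.0, 19.0], 0.6)]
flux_a [([284.0, 110.0, 18.0, 19.0], 0.79), ([250.0, 114.0, 14.0, 23.0], 0.53)]
third_hand [([270.0, 236.0, 26.0, 45.0], 0.77)]
```

View pics/side0b.png

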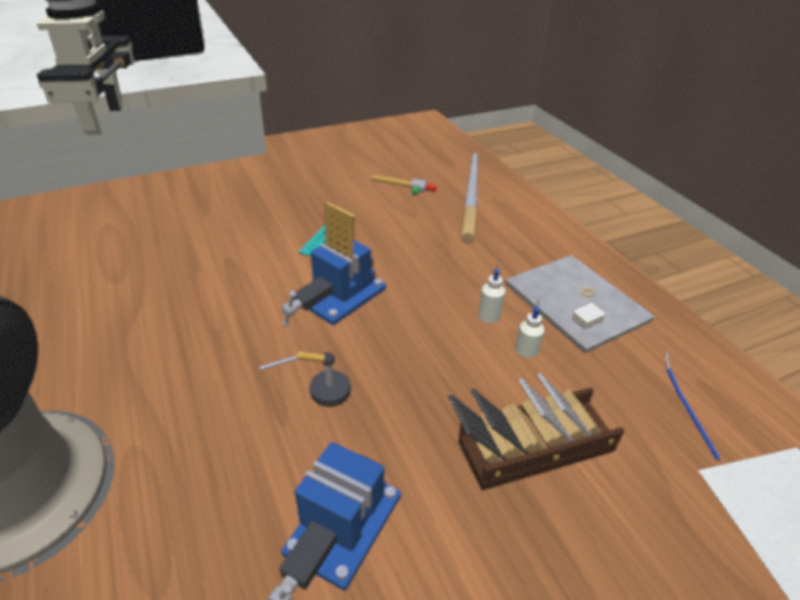

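View pics/top0b.png

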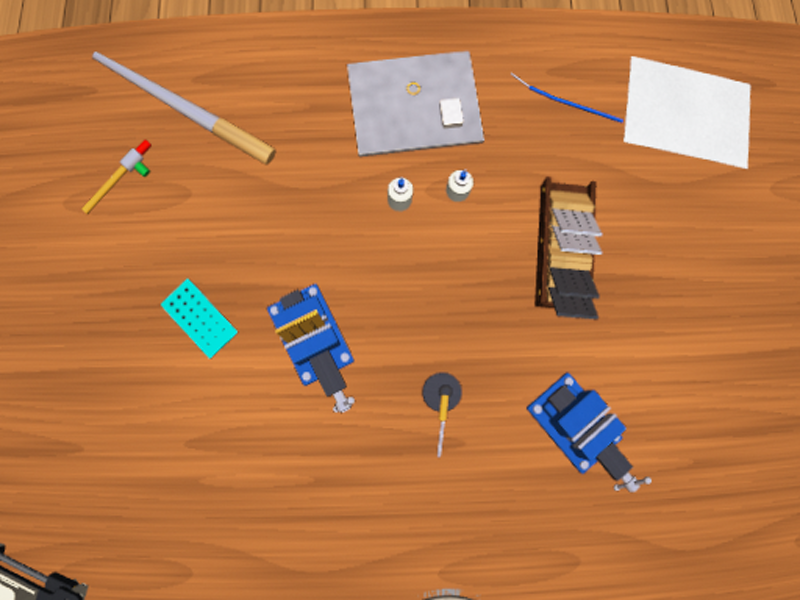

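The side view shows the blue vise with the brass plate at about (340,245), and another vise at about (345,500) that holds a steel or empty jaw. The rack is at (540,430), the bottles at (490,300) and (530,335), and the third hand at (330,380). In the top view, the rack's plates come in two pairs with a gap between them, so slot 3 looks empty. I'll zoom in next.

```bash
python3 - <<'E'
import pickle,cv2,numpy as np
D=pickle.load(open('D0.pkl','rb'))
def crop(c,x,y,w,h,fn):
    im=cv2.cvtColor(D[c]['img'],cv2.COLOR_RGB2BGR)[y:y+h,x:x+w]
    s=int(min(400/w,600/h)); return cv2.resize(im,None,fx=s,fy=s,interpolation=cv2.INTER_CUBIC),s
def pair(a,b,fn):
    A,s1=crop(*a,'');B,s2=crop(*b,'');H=max(A.shape[0],B.shape[0])
    o=np.zeros((H,A.shape[1]+B.shape[1],3),np.uint8);o[:A.shape[0],:A.shape[1]]=A;o[:B.shape[0],A.shape[1]:]=B
    cv2.imwrite('pics/'+fn,o);print(fn,s1,s2,A.shape)
pair(('side',180,120,70,90),('top',165,175,66,90),'v1.png')
pair(('side',280,230,120,85),('top',335,105,57,105),'r1.png')
E
```

```text
v1.png 5 6 (450, 350, 3)
r1.png 3 5 (255, 360, 3)
```

View pics/v1.png

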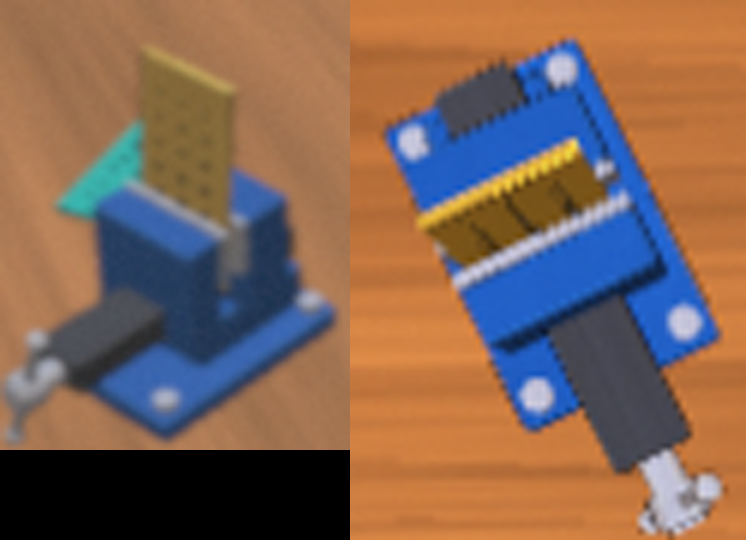

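View pics/r1.png

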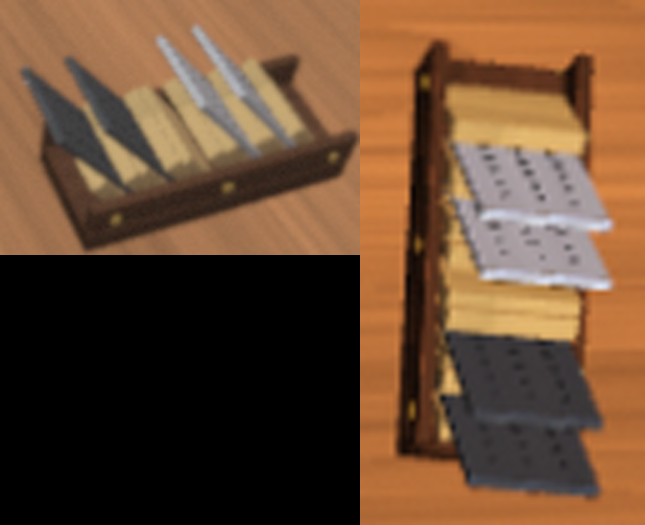

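```bash
cat > m1.py <<'E'
from h import *
import pickle
from scipy.optimize import least_squares
from scipy.spatial.transform import Rotation as R
D=pickle.load(open('D0.pkl','rb'))
S=lambda x,y,o,s:((x+.5)/s-.5+o[0],(y+.5)/s-.5+o[1])
def tri(a,b):
    o1,v1=ray(D['side'],a);o2,v2=ray(D['top'],b);v1=v1[0];v2=v2[0]
    A=np.c_[v1,-v2];t=np.linalg.lstsq(A,o2-o1,rcond=None)[0]
    p=o1+t[0]*v1;q=o2+t[1]*v2;return (p+q)/2,np.linalg.norm(p-q)
so,to=(180,120),(165,175)
if __name__=='__main__':
    # drawplate -x face top corners  (near face)
    print('L near',tri(S(140,53,so,5),S(422-350,230,to,6)))
    print('R near',tri(S(230,97,so,5),S(581-350,160,to,6)))
    # vise bolts (z~12mm)
    for n,p in {'tl':(413,142),'tr':(562,70),'bl':(537,395),'br':(684,322)}.items():
        print(n,atz(D['top'],S(p[0]-350,p[1],to,6),0.015))
    print('bolt side near',atz(D['side'],S(165,398,so,5),.015),'far',atz(D['side'],S(310,298,so,5),.015))
    ro,rt=(280,230),(335,105)
    # rack rail top outer corners
    for n,p in {'rail L top far':(432,47),'rail R far':(585,62),'rail L near':(425,450)}.items():
        print(n,atz(D['top'],S(p[0]-360,p[1],rt,5),.044))
    # grey plates top corners (side, top)
    for n,a,b in [('a left',(22,70),(470,489)),('b left',(66,60),(481,420)),('c left',(158,40),(483,284)),('d left',(194,28),(483,219))]:
        print(n,tri(S(*a,ro,3),S(b[0]-360,b[1],rt,5)))
    for n,b in [('a',(598,494)),('b',(601,427)),('c',(610,288)),('d',(610,226))]:
        print(n,'R',atz(D['top'],S(b[0]-360,b[1],rt,5),.11))
E
python3 m1.py
```

```text
L near (array([0.46883278, 0.20679373, 0.16391304]), np.float64(0.0014516744581508404))
R near (array([0.49167197, 0.15565423, 0.16374098]), np.float64(0.005325970200978077))
tl [[0.51579267 0.23152314 0.015     ]]
tr [[0.54132961 0.17576907 0.015     ]]
bl [[0.42131359 0.18665972 0.015     ]]
br [[0.44675429 0.13226528 0.015     ]]
bolt side near [[0.4503395  0.13695066 0.015     ]] far [[0.54579713 0.1827015  0.015     ]]
rail L top far [[ 0.69298137 -0.16271984  0.044     ]]
rail R far [[ 0.68543535 -0.23341811  0.044     ]]
rail L near [[ 0.51013548 -0.14757639  0.044     ]]
a left (array([ 0.48716506, -0.15116189,  0.10922908]), np.float64(0.004347554369938357))
b left (array([ 0.51422644, -0.15653474,  0.11165238]), np.float64(0.002505413461066143))
c left (array([ 0.57279581, -0.16257232,  0.10925814]), np.float64(0.005736619782541292))
d left (array([ 0.59918807, -0.16379967,  0.11002628]), np.float64(0.00359523785717451))
a R [[ 0.48141431 -0.20386048  0.11      ]]
b R [[ 0.50908929 -0.20703288  0.11      ]]
c R [[ 0.5673105  -0.21522106  0.11      ]]
d R [[ 0.5937342  -0.21732531  0.11      ]]
```

```bash
cat > m2.py <<'E'
from m1 import *
def over(c,x,y,w,h,s,lines,fn=None):
    im=cv2.cvtColor(D[c]['img'],cv2.COLOR_RGB2BGR)[y:y+h,x:x+w]
    im=cv2.resize(im,None,fx=s,fy=s,interpolation=cv2.INTER_CUBIC)
    for P,col in lines:
        q=((proj(D[c],P)-[x,y]+.5)*s-.5).round().astype(int)
        cv2.polylines(im,[q.reshape(-1,1,2)],False,col,1)
    return im
def side_by(A,B,fn):
    H=max(A.shape[0],B.shape[0]);o=np.zeros((H,A.shape[1]+B.shape[1],3),np.uint8);o[:A.shape[0],:A.shape[1]]=A;o[:B.shape[0],A.shape[1]:]=B
    cv2.imwrite('pics/'+fn,o)
def plate(p,yaw,tilt):  # tilt: about own y, + towards +x
    Rm=R.from_euler('zyx',[yaw,tilt,0]).as_matrix()
    c=lambda x,y,z:np.array(p)+Rm@np.array([x,y,z])
    t,w,l=.0025,.028,.11
    return [np.array([c(-t,-w,0),c(-t,-w,l),c(-t,w,l),c(-t,w,0)]),np.array([c(t,-w,0),c(t,-w,l),c(t,w,l)]) ,np.array([c(-t,-w,l),c(t,-w,l)]),np.array([c(-t,w,l),c(t,w,l)])]
E
python3 - <<'E'
from m2 import *
yaw=np.radians(24.7)
top=np.array([.4826,.1823])
ux=np.array([np.cos(yaw),np.sin(yaw)])
L=[]
for t,col in((0,(0,255,0)),(5,(0,0,255))):
    t=np.radians(t); f=top-ux*.11*np.sin(t)
    L+=[(P,col) for P in plate([*f,.055],yaw,t)]
side_by(over('side',195,115,45,70,8,L),over('top',165,180,54,50,8,L),'ov1.png')
L=[]
side_by(over('side',280,235,100,65,4,[]),over('top',348,150,36,50,11,[]),'r2.png')
E
```

```text
(no output)
```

View pics/ov1.png

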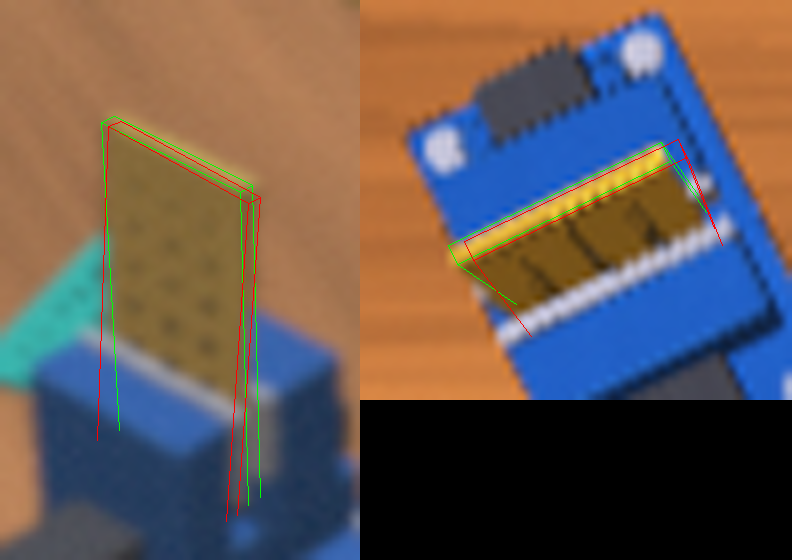

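View pics/r2.png

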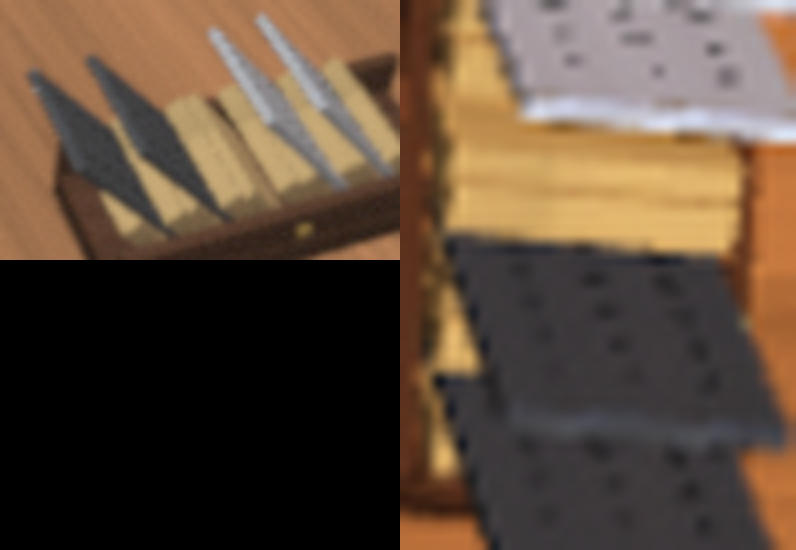

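```bash
sed -i "s/'zyx'/'ZYX'/" m2.py
python3 - <<'E'
from m2 import *
yaw=np.radians(24.5)
top=np.array([.4815,.1825])
ux=np.array([np.cos(yaw),np.sin(yaw)])
L=[]
for t,col in((0,(0,255,0)),(5,(0,0,255))):
    t=np.radians(t); f=top-ux*.11*np.sin(t)
    L+=[(P,col) for P in plate([*f,.055],yaw,t)]
side_by(over('side',195,115,45,70,8,L),over('top',165,180,54,50,8,L),'ov2.png')
# plates in rack: model w/ rack
yr=np.radians(-6.2); o=np.array([.5990,-.1895]); rx=np.array([np.cos(yr),np.sin(yr)])
L=[];
for s,col in((-58,(0,255,0)),(-29,(0,255,0)),(29,(0,255,0)),(58,(0,255,0)),(0,(0,0,255))):
    L+=[(P,col) for P in plate([*(o+rx*s*1e-3),.0215],yr,-np.radians(36))]
Rm=R.from_euler('z',yr).as_matrix()
box=lambda X,Y,z:np.array([[*o,0]+Rm@np.array([a*X,b*Y,z]) for a,b in((1,1),(1,-1),(-1,-1),(-1,1),(1,1))])
L+=[(box(.0925,.037,.044),(255,0,255)),(box(.0925,.030,.044),(255,0,255)),(box(.0925,.037,0),(255,255,0))]
side_by(over('side',280,230,120,90,4,L),over('top',335,105,60,110,5,L),'r3.png')
E
```

```text
(no output)
```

View pics/ov2.png

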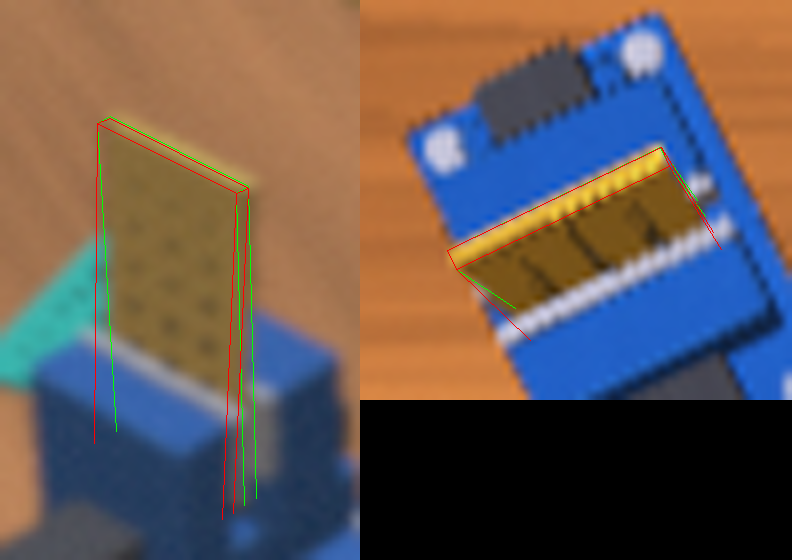

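View pics/r3.png

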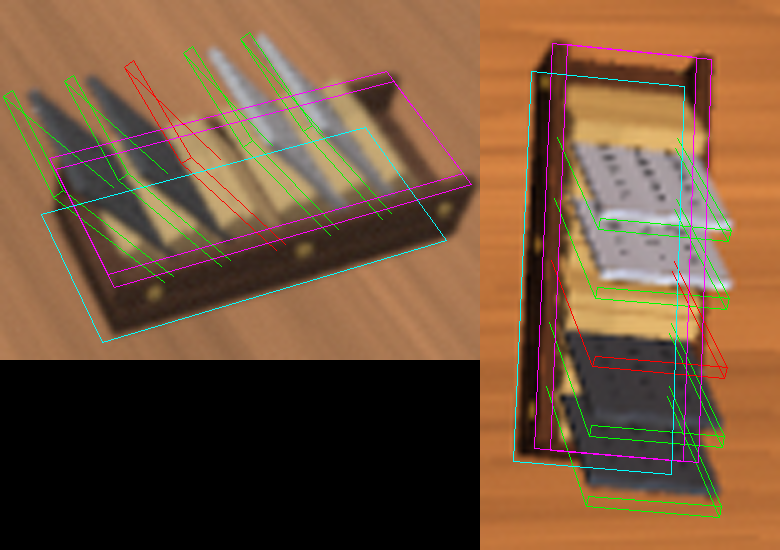

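```bash
python3 - <<'E'
from m2 import *
def enh(im): 
    l=cv2.cvtColor(im,cv2.COLOR_BGR2LAB);l[...,0]=cv2.createCLAHE(4,(3,3)).apply(l[...,0]);return cv2.cvtColor(l,cv2.COLOR_LAB2BGR)
A=enh(over('side',318,250,45,48,9,[]));B=enh(over('top',350,155,36,25,11,[]))
side_by(A,B,'s1.png')
g=cv2.cvtColor(D['top']['img'],cv2.COLOR_RGB2GRAY)
for x in (358,363,368,373,377): print(x,[(y,int(g[y,x])) for y in range(158,178)])
g=cv2.cvtColor(D['side']['img'],cv2.COLOR_RGB2GRAY)
for y in (262,266,270,274,278,282,286): print(y,[int(v) for v in g[y,322:356]])
E
```

```text
358 [(158, 110), (159, 135), (160, 151), (161, 145), (162, 148), (163, 152), (164, 175), (165, 172), (166, 164), (167, 165), (168, 175), (169, 174), (170, 166), (171, 120), (172, 45), (173, 54), (174, 47), (175, 55), (176, 58), (177, 56)]
363 [(158, 163), (159, 206), (160, 188), (161, 113), (162, 146), (163, 152), (164, 171), (165, 183), (166, 178), (167, 158), (168, 183), (169, 184), (170, 184), (171, 165), (172, 72), (173, 57), (174, 57), (175, 58), (176, 58), (177, 58)]
368 [(158, 161), (159, 174), (160, 197), (161, 182), (162, 143), (163, 149), (164, 163), (165, 188), (166, 184), (167, 168), (168, 180), (169, 187), (170, 188), (171, 179), (172, 132), (173, 59), (174, 59), (175, 60), (176, 60), (177, 58)]
373 [(158, 161), (159, 144), (160, 200), (161, 193), (162, 105), (163, 143), (164, 150), (165, 177), (166, 186), (167, 181), (168, 163), (169, 186), (170, 187), (171, 186), (172, 167), (173, 58), (174, 58), (175, 55), (176, 49), (177, 56)]
377 [(158, 157), (159, 157), (160, 187), (161, 192), (162, 140), (163, 136), (164, 147), (165, 168), (166, 186), (167, 182), (168, 159), (169,
[... 575 characters left out ...]
61, 159, 147, 126, 115, 114, 122, 131]
274 [64, 65, 64, 64, 69, 97, 141, 166, 172, 170, 170, 167, 162, 165, 170, 169, 159, 143, 131, 129, 122, 123, 149, 167, 170, 171, 170, 166, 165, 168, 170, 168, 159, 140]
278 [63, 58, 58, 63, 64, 59, 62, 84, 124, 159, 169, 172, 169, 171, 167, 162, 167, 170, 164, 154, 136, 130, 124, 118, 132, 156, 168, 173, 171, 169, 167, 165, 164, 167]
282 [163, 151, 139, 121, 89, 66, 60, 62, 66, 80, 118, 149, 166, 170, 170, 170, 169, 167, 163, 166, 158, 139, 127, 127, 127, 121, 120, 137, 138, 123, 110, 101, 98, 98]
286 [169, 171, 165, 161, 163, 162, 146, 115, 90, 74, 63, 66, 96, 128, 125, 114, 104, 104, 100, 99, 99, 95, 92, 96, 101, 108, 108, 105, 88, 78, 74, 75, 74, 69]
```

View pics/s1.png

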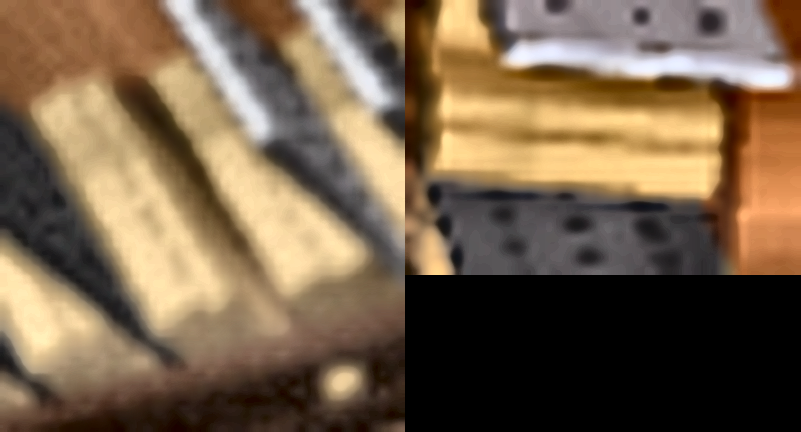

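```bash
python3 - <<'E'
from m2 import *
yr=np.radians(-6.2);rx=np.array([np.cos(yr),np.sin(yr)]);ry=np.array([-rx[1],rx[0]])
def f(n,c,pts,z):
    P=atz(D[c],pts,z)[:,:2]; print(n,'alongx',(P@rx*1e3).round(1),'y',(P@ry*1e3).round(1))
f('side -x wall','side',[(335.5,266),(337.3,270),(339,274),(341.5,278),(343,282)],.063)
f('side +x wall','side',[(338.7,266),(341.3,270),(343.7,274),(346.2,278)],.053)
f('top -x wall','top',[(358,163.4),(363,163.5),(368,164.2),(373,164.5),(377,164.8)],.063)
# plates: top near edge, lefts & rights
rt=(335,105);ro=(280,230)
for n,l,r in [('a',(470,489),(598,494)),('b',(481,420),(601,427)),('c',(483,284),(610,288)),('d',(483,219),(610,226))]:
    f(n+' top',"top",[S(l[0]-360,l[1],rt,5),S(r[0]-360,r[1],rt,5)],.109)
for n,a in [('a left',(22,70)),('b left',(66,60)),('c left',(158,40)),('d left',(194,28))]:
    f(n+' side','side',[S(*a,ro,3)],.109)
# plate right-edge at rail exit side: grey near-right top corners
f('rail R outer far top','side',[S(355,135,ro,3)],.044)
f('rail R outer near top','side',[S(83,207,ro,3)],.044)
f('rail R outer near bot','side',[S(90,247,ro,3)],.0)
f('rail L far','side',[S(297,57,ro,3)],.044)
f('top rails far L,R; near L','top',[S(72,43,rt,5),S(231,60,rt,5),S(57,450,rt,5)],.044)
f('top near L bottom','top',[S(40,452,rt,5)],.0)
E
```

```text
side -x wall alongx [596.1 594.9 593.5 593.6 591.9] y [-117.5 -126.8 -135.9 -145.2 -153.8]
side +x wall alongx [607.4 607.5 607.3 607.3] y [-112.6 -122.5 -132.1 -141.6]
top -x wall alongx [590.2 591.  590.5 590.8 590.9] y [-107.2 -118.3 -129.5 -140.7 -149.7]
a top alongx [498.6 500.8] y [ -97.1 -151. ]
b top alongx [527.4 528.6] y [-100.3 -151.1]
c top alongx [584.3 587.5] y [ -98.7 -153. ]
d top alongx [611.9 614. ] y [ -97.6 -152.2]
a left side alongx [503.] y [-97.7]
b left side alongx [530.7] y [-98.1]
c left side alongx [590.2] y [-99.8]
d left side alongx [616.] y [-97.5]
rail R outer far top alongx [710.9] y [-159.1]
rail R outer near top alongx [524.2] y [-155.3]
rail R outer near bot alongx [533.9] y [-157.3]
rail L far alongx [711.8] y [-91.3]
top rails far L,R; near L alongx [708.4 707.9 522.8] y [ -86.9 -160.8  -88.1]
top near L bottom alongx [528.] y [-89.6]
```

```bash
cat > plan.py <<'E'
from m2 import *
def cur():
    s=robot.observe(); return s['tool_pos'],R.from_euler('xyz',s['tool_rot'])
def rot(pz,yv):
    z=-np.array(pz)/np.linalg.norm(pz); x=np.array(yv)-z*np.dot(yv,z); x/=np.linalg.norm(x)
    return R.from_matrix(np.c_[x,np.cross(z,x),z])
def rows(p,Rt,n,op,start=None):
    p0,R0=start or cur(); dr=(R0.inv()*Rt).as_rotvec()
    step=dr/n; out=[]
    for i in range(n):
        Ri=R0*R.from_rotvec(step*i); d=Ri.inv().apply((np.array(p)-p0)/n)*1e3
        out.append([op]+d.round(1).tolist()+step.round(4).tolist())
    print('[' + ',\n'.join(map(str,out))+']'); print('total mm',np.linalg.norm(np.array(p)-p0)*1e3,'deg',np.degrees(np.linalg.norm(dr)))
yv=np.radians(24.5);lean=np.radians(4.5)
pz=np.array([np.cos(yv)*np.sin(lean),np.sin(yv)*np.sin(lean),np.cos(lean)])
yvec=np.array([-np.sin(yv),np.cos(yv),0])
top=np.array([.482,.1825,.1647])
Rg=rot(pz,yvec); Pg=top-pz*.0318
E
python3 -c "
from plan import *
print(Pg); rows(Pg+[0,0,.08],Rg,10,91.8)"
```

```text
[0.47972965 0.18146534 0.13299803]
[[91.8, -18.0, 38.0, 1.4, 0.0074, -0.0032, -0.0803],
[91.8, -21.0, 36.4, 1.2, 0.0074, -0.0032, -0.0803],
[91.8, -23.8, 34.6, 1.0, 0.0074, -0.0032, -0.0803],
[91.8, -26.5, 32.6, 0.8, 0.0074, -0.0032, -0.0803],
[91.8, -29.1, 30.4, 0.6, 0.0074, -0.0032, -0.0803],
[91.8, -31.4, 27.9, 0.5, 0.0074, -0.0032, -0.0803],
[91.8, -33.6, 25.3, 0.4, 0.0074, -0.0032, -0.0803],
[91.8, -35.5, 22.6, 0.4, 0.0074, -0.0032, -0.0803],
[91.8, -37.2, 19.7, 0.3, 0.0074, -0.0032, -0.0803],
[91.8, -38.6, 16.6, 0.3, 0.0074, -0.0032, -0.0803]]
total mm 420.46682808471445 deg 46.24042035525476
```

move_arm([
  [91.8, -18, 38, 1.4, 0.0074, -0.0032, -0.0803],
  [91.8, -21, 36.4, 1.2, 0.0074, -0.0032, -0.0803],
  [91.8, -23.8, 34.6, 1, 0.0074, -0.0032, -0.0803],
  [91.8, -26.5, 32.6, 0.8, 0.0074, -0.0032, -0.0803],
  [91.8, -29.1, 30.4, 0.6, 0.0074, -0.0032, -0.0803],
  [91.8, -31.4, 27.9, 0.5, 0.0074, -0.0032, -0.0803],
  [91.8, -33.6, 25.3, 0.4, 0.0074, -0.0032, -0.0803],
  [91.8, -35.5, 22.6, 0.4, 0.0074, -0.0032, -0.0803],
  [91.8, -37.2, 19.7, 0.3, 0.0074, -0.0032, -0.0803],
  [91.8, -38.6, 16.6, 0.3, 0.0074, -0.0032, -0.0803],
  [91.8, 0, 0, 0, 0, 0, 0],
])

```text
time: 2.08
tool_pos: [0.4931, 0.1763, 0.2127]
tool_rot: [-3.065, -0.002, 2.028]
contact_force: [-0.3, -0.1, -0.3]
opening: 0.0919
```

```bash
python3 -c "
from plan import *
rows(Pg+[0,0,.08],Rg,2,91.8)
for c in('side','top'): D[c]=snap(c)
side_by(over('side',180,60,80,110,5,[]),over('top',150,150,80,90,5,[]),'g1.png')"
```

```text
[[91.8, 5.3, -4.8, 0.2, 0.0009, 0.0, 0.0146],
[91.8, 5.2, -4.9, 0.2, 0.0009, 0.0, 0.0146]]
total mm 14.30579086076777 deg 1.6761116754551744
```

View pics/g1.png

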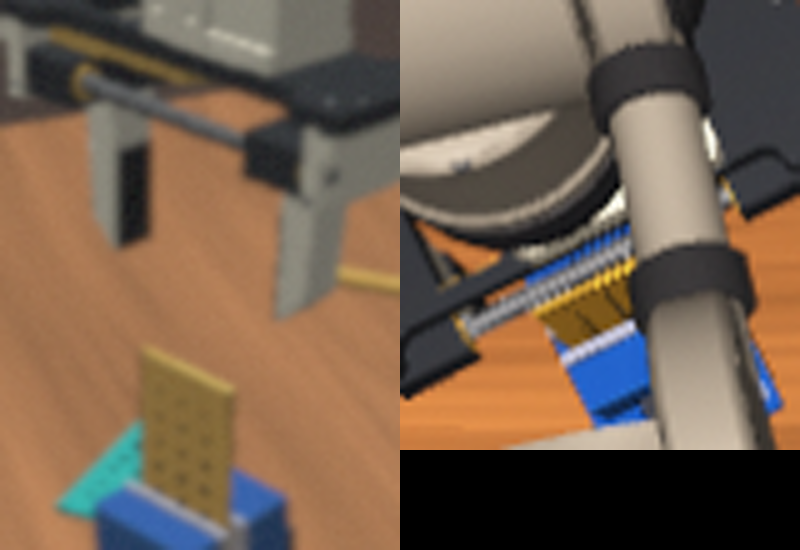

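The open fingers hang above the plate, one on each side of it: the tips are at (120,245) and (290,315), and the plate top is at (190,370). I'll correct the overshoot and descend partway.

move_arm([
  [91.8, 5.3, -4.8, 10, 0.001, 0, 0.0146],
  [91.8, 5.2, -4.9, 20, 0.001, 0, 0.0146],
  [91.8, 0, 0, 0, 0, 0, 0],
  [91.8, 0, 0, 0, 0, 0, 0],
])

```text
time: 2.68
tool_pos: [0.4719, 0.1859, 0.1831]
tool_rot: [-3.062, -0.001, 2.001]
contact_force: [-0.3, 0.4, -0.2]
opening: 0.0925
```

```bash
python3 -c "
from plan import *
rows(Pg,Rg,3,91.8)"
```

```text
[[91.8, -2.4, 3.1, 16.5, -0.0002, -0.0004, 0.0009],
[91.8, -2.4, 3.1, 16.5, -0.0002, -0.0004, 0.0009],
[91.8, -2.4, 3.1, 16.5, -0.0002, -0.0004, 0.0009]]
total mm 50.92503116005219 deg 0.17958065807283957
```

move_arm([
  [91.8, -7, 9, 10, 0, 0, 0],
  [91.8, 0, 0, 0, 0, 0, 0],
  [91.8, 0, 0, 0, 0, 0, 0],
])

```text
time: 3.05
tool_pos: [0.4839, 0.1831, 0.1726]
tool_rot: [-3.064, -0.001, 2.001]
contact_force: [0.2, 0.5, -0.6]
opening: 0.0919
```

```bash
python3 -c "
from plan import *
rows(Pg,Rg,3,91.8)"
```

```text
[[91.8, 0.1, -0.5, 13.3, 0.0005, -0.0002, 0.001],
[91.8, 0.1, -0.4, 13.3, 0.0005, -0.0002, 0.001],
[91.8, 0.1, -0.4, 13.3, 0.0005, -0.0002, 0.001]]
total mm 39.8364874050645 deg 0.19603641183017712
```

move_arm([
  [91.8, 0, 0, 12, 0, 0, 0],
  [91.8, 0, 0, 12, 0, 0, 0],
  [91.8, 0, 0, 10, 0, 0, 0],
  [91.8, 0, 0, 0, 0, 0, 0],
  [91.8, 0, 0, 0, 0, 0, 0],
])

```text
time: 3.68
tool_pos: [0.4809, 0.1817, 0.1358]
tool_rot: [-3.063, -0.001, 2.001]
contact_force: [-0.6, 0.1, 0.1]
opening: 0.0921
```

```bash
python3 -c "
from plan import *
rows(Pg,Rg,1,91.8)
for c in('side','top'): D[c]=snap(c)
side_by(over('side',180,90,70,100,5,[]),over('top',150,150,80,90,5,[]),'g2.png')"
```

```text
[[91.8, 0.3, -0.9, 2.8, 0.0001, -0.001, 0.0027]]
total mm 3.0015820509310895 deg 0.16388660391482976
```

View pics/g2.png

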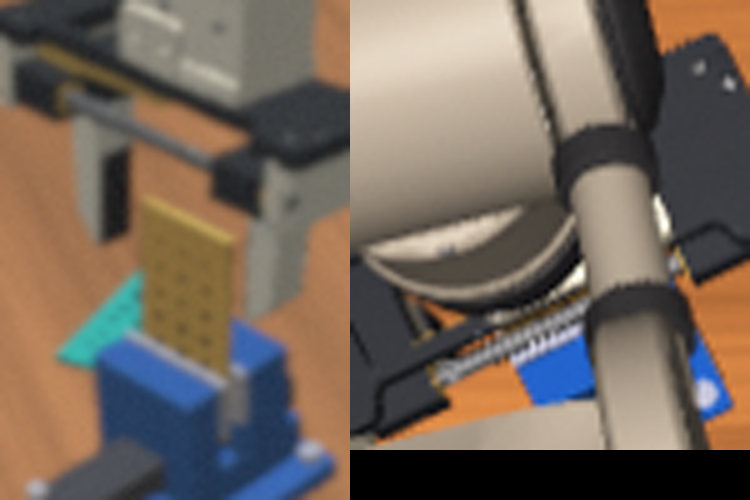

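The fingers straddle the plate: left finger at (105,190), right finger at (275,260), plate top edge between (145,200) and (235,240). Next I close the grip.

move_arm([
  [70, 0.2, -0.6, 2, 0, 0, 0],
  [60, 0, 0, 0, 0, 0, 0],
  [50, 0, 0, 0, 0, 0, 0],
  [50, 0, 0, 0, 0, 0, 0],
  [50, 0, 0, 0, 0, 0, 0],
  [50, 0, 0, 0, 0, 0, 0],
  [50, 0, 0, 0, 0, 0, 0],
], newtons=35)

```text
time: 4.65
tool_pos: [0.4805, 0.1817, 0.1346]
tool_rot: [-3.065, -0.001, 2.001]
contact_force: [1.0, 0.9, -0.5]
opening: 0.0553
```

```bash
python3 -c "
from plan import *
s=robot.observe();print(s['opening'],s['contact_force'],s['torque'])
rows(Pg,Rg,1,91.8)
D['side']=snap('side')
side_by(over('side',180,90,70,100,6,[]),over('side',180,90,7,10,6,[]),'g3.png')"
```

```text
0.05529791894206459 [ 1.01779818  0.8614299  -0.49401933] [ 0.11059754  0.0119896  -0.00816205]
[[91.8, 0.1, -0.7, 1.6, 0.0019, -0.0007, 0.0027]]
total mm 1.7711593912592203 deg 0.1942091036718424
```

View pics/g3.png

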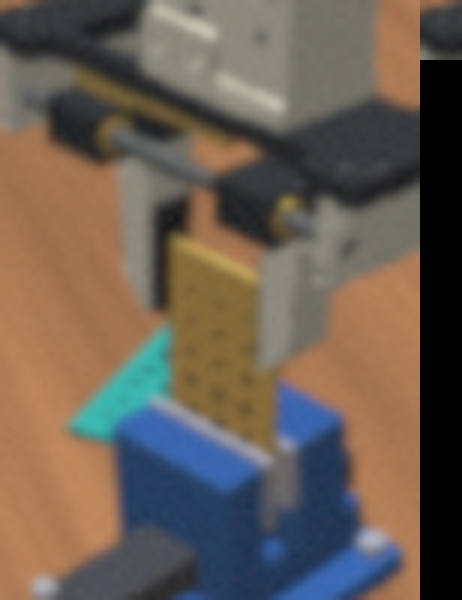

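The plate is gripped at 55.3 mm opening. I lift it straight up.

move_arm([
  [50, 0, -0.4, -5, 0, 0, 0],
  [50, 0, -0.6, -8, 0, 0, 0],
  [50, 0, -0.6, -8, 0, 0, 0],
])

```text
time: 5.08
tool_pos: [0.48, 0.1815, 0.1562]
tool_rot: [-3.063, -0.001, 2.001]
contact_force: [0.1, -0.8, -2.0]
opening: 0.0557
```

move_arm([
  [50, 0, -1, -13, 0, 0, 0],
  [50, 0, -1, -15, 0, 0, 0],
  [50, 0, -1.2, -16, 0, 0, 0],
  [50, 0, -1.2, -16, 0, 0, 0],
  [50, 0, -1, -12, 0, 0, 0],
  [50, 0, 0, 0, 0, 0, 0],
])

```text
time: 5.82
tool_pos: [0.4808, 0.1817, 0.2356]
tool_rot: [-3.068, -0.0, 2.001]
contact_force: [-0.4, -0.2, -2.4]
opening: 0.0554
```

```bash
cat >> plan.py <<'E'
yr=np.radians(-6.3);a=np.radians(36)
rx=np.array([np.cos(yr),np.sin(yr),0]);ry=np.array([-rx[1],rx[0],0])
up=-np.sin(a)*rx+np.array([0,0,np.cos(a)])
home=.6251*rx-.1247*ry+np.array([0,0,.0215])
Rr=rot(up,ry)
GH=.0782
def pose(h,dx=0,dy=0): # foot h up the slot, dx along plate x(perp), TCP
    px=np.cross(ry,up); return home+up*(h+GH)+px*dx+ry*dy
E
python3 -c "
from plan import *
s=robot.observe();print(s['qpos'])
print(home,pose(.105)); rows(pose(.105)+[0,0,.03],Rr,10,50)
D['side']=snap('side')
side_by(over('side',160,40,120,150,4,[]),over('side',180,90,7,10,6,[]),'g4.png')"
```

```text
[ 0.22155906  0.35887235  1.47625808 -0.01537939  1.3789832  -1.77607389]
[ 0.60764112 -0.19254185  0.0215    ] [ 0.50060916 -0.18072541  0.16971191]
[[50, -33.8, -13.0, 4.6, -0.0685, -0.0151, 0.053],
[50, -34.3, -11.5, 4.2, -0.0685, -0.0151, 0.053],
[50, -34.9, -10.0, 4.0, -0.0685, -0.0151, 0.053],
[50, -35.3, -8.4, 3.9, -0.0685, -0.0151, 0.053],
[50, -35.6, -6.8, 3.9, -0.0685, -0.0151, 0.053],
[50, -35.9, -5.1, 4.1, -0.0685, -0.0151, 0.053],
[50, -36.0, -3.5, 4.3, -0.0685, -0.0151, 0.053],
[50, -36.1, -1.9, 4.7, -0.0685, -0.0151, 0.053],
[50, -36.1, -0.3, 5.1, -0.0685, -0.0151, 0.053],
[50, -36.0, 1.2, 5.7, -0.0685, -0.0151, 0.053]]
total mm 364.7366615998611 deg 50.37931895673152
```

View pics/g4.png

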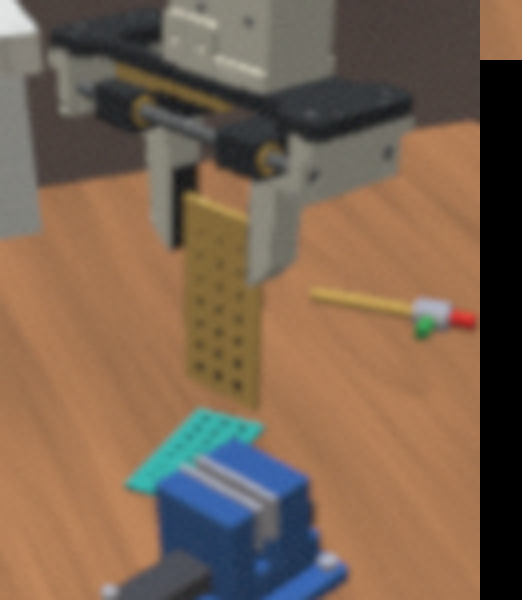

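The picture shows the plate hanging free well above the vise, foot edge at about (225,390) and jaws at (235,480). I carry it over towards the rack.

move_arm([
  [50, -34, -13, 4.6, -0.068, -0.015, 0.053],
  [50, -34.3, -11.5, 4.2, -0.068, -0.015, 0.053],
  [50, -34.9, -10, 4, -0.068, -0.015, 0.053],
  [50, -35.3, -8.4, 3.9, -0.068, -0.015, 0.053],
  [50, -35.6, -6.8, 3.9, -0.068, -0.015, 0.053],
  [50, -35.9, -5.1, 4.1, -0.068, -0.015, 0.053],
  [50, -36, -3.5, 4.3, -0.068, -0.015, 0.053],
  [50, -36, -1.9, 4.7, -0.068, -0.015, 0.053],
  [50, -30, -0.3, 4, -0.068, -0.015, 0.053],
  [50, 0, 0, 0, 0, 0, 0],
  [50, 0, 0, 0, 0, 0, 0],
])

```text
time: 7.25
tool_pos: [0.4909, -0.1465, 0.1945]
tool_rot: [2.585, 0.013, 1.498]
contact_force: [0.3, 0.0, -2.0]
opening: 0.0554
```

```bash
python3 -c "
from plan import *
rows(pose(.105)+[0,0,.03],Rr,2,50)
rows(pose(.09),Rr,2,50)"
```

```text
[[50, -16.7, 6.4, 1.2, -0.0357, -0.0053, 0.0191],
[50, -16.6, 6.7, 1.5, -0.0357, -0.0053, 0.0191]]
total mm 35.94258641199925 deg 4.681718569951955
[[50, -16.6, -0.9, 21.4, -0.0357, -0.0053, 0.0191],
[50, -16.5, -1.4, 21.4, -0.0357, -0.0053, 0.0191]]
total mm 54.23492577846324 deg 4.681718569951955
```

move_arm([
  [50, -15, 6, 1.2, -0.0355, -0.005, 0.019],
  [50, -15, 6, 1.5, -0.0355, -0.005, 0.019],
  [50, 0, 0, 0, 0, 0, 0],
  [50, 0, 0, 0, 0, 0, 0],
])

```text
time: 7.75
tool_pos: [0.5011, -0.1732, 0.1991]
tool_rot: [2.515, -0.002, 1.47]
contact_force: [0.1, 0.1, -1.2]
opening: 0.0556
```

```bash
cat > chk.py <<'E'
from plan import *
import sys
for c in('side','top'): D[c]=snap(c)
p,Rc=cur(); M=Rc.as_matrix(); pzz=-M[:,2]; py=M[:,0]; px=np.cross(py,pzz)
f=p-pzz*GH
c=lambda x,y,z:f+px*x+py*y+pzz*z
t,w,l=.0025,.028,.11
L=[(np.array([c(-t,-w,0),c(-t,-w,l),c(-t,w,l),c(-t,w,0),c(-t,-w,0)]),(0,0,255)),(np.array([c(t,-w,0),c(t,-w,l),c(t,w,l),c(t,w,0),c(t,-w,0)]),(0,255,0))]
# slot mouth
P=np.cross(ry,up)
for hh,s in((.051,-1),(.039,1)):
    b=home+up*hh+P*s*.00325
    L.append((np.array([b-ry*.03,b+ry*.03]),(255,255,0)))
side_by(over('side',265,165,110,135,4,L),over('side',265,165,80,120,5,[]) if 0 else over('top',325,110,70,120,5,L),sys.argv[1])
cv2.imwrite('pics/raw_'+sys.argv[1],np.hstack([over('side',265,165,110,135,4,[])]))
print('foot rel home: up,perp,y',((f-home)@up*1e3).round(1),((f-home)@P*1e3).round(1),((f-home)@ry*1e3).round(1))
E
python3 chk.py k1.png; python3 -c "
from plan import *
rows(pose(.105)+[0,0,.03],Rr,2,50)
rows(pose(.09),Rr,2,50)"
```

```text
foot rel home: up,perp,y 129.1 17.0 7.9
[[50, -3.7, 0.2, -0.1, -0.0008, -0.0032, 0.0033],
[50, -3.7, 0.3, -0.1, -0.0008, -0.0032, 0.0033]]
total mm 7.4690377764490545 deg 0.5325113158724863
[[50, -3.8, -8.5, 19.5, -0.0008, -0.0032, 0.0033],
[50, -3.8, -8.5, 19.5, -0.0008, -0.0032, 0.0033]]
total mm 43.27752072007239 deg 0.5325113158724863
```

View pics/k1.png

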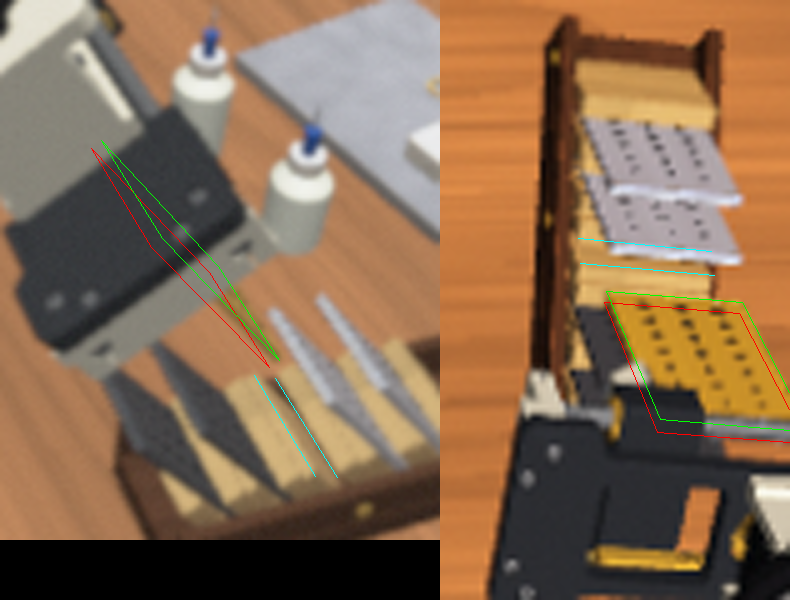

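move_arm([
  [50, -3.5, -8, 12, -0.001, -0.003, 0.003],
  [50, -3, -6.5, 13, -0.001, -0.003, 0.003],
  [50, 0, 0, 0, 0, 0, 0],
  [50, 0, 0, 0, 0, 0, 0],
])

```text
time: 8.35
tool_pos: [0.5042, -0.1782, 0.1711]
tool_rot: [2.512, 0.001, 1.465]
contact_force: [0.6, 0.5, -1.7]
opening: 0.0554
```

```bash
cat >> chk.py <<'E'
def enh(im): 
    l=cv2.cvtColor(im,cv2.COLOR_BGR2LAB);l[...,0]=cv2.createCLAHE(3,(3,3)).apply(l[...,0]);return cv2.cvtColor(l,cv2.COLOR_LAB2BGR)
side_by(enh(over('side',312,235,50,60,8,[])),over('side',312,235,50,60,8,L),'z_'+sys.argv[1])
print('xyz foot',f.round(4),'yaw/tilt err vs Rr deg',np.degrees((Rr.inv()*Rc).as_rotvec()).round(2),robot.observe()['contact_force'].round(1))
E
python3 chk.py k2.png; 
```

```text
foot rel home: up,perp,y 104.3 3.6 2.9
xyz foot [ 0.55   -0.1832  0.108 ] yaw/tilt err vs Rr deg [-0.08  0.09 -0.25] [-0.   0.3 -2.1]
```

View pics/k2.png

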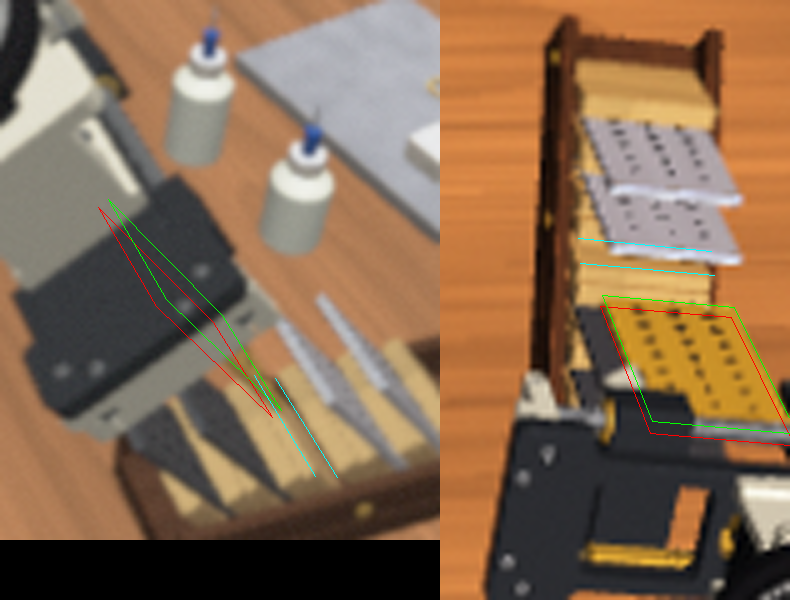

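View pics/z_k2.png

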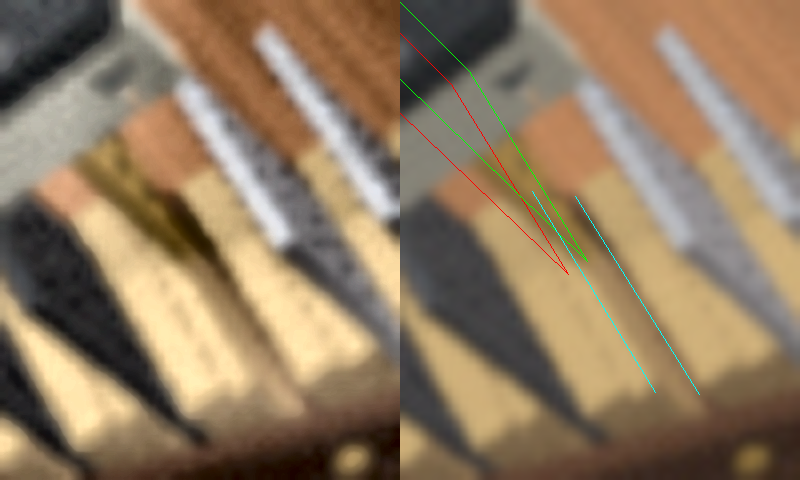

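```bash
cat > fit.py <<'E'
from plan import *
import sys
if len(sys.argv)<2:
    for c in('side','top'): D[c]=snap(c)
    pickle.dump(D,open('D1.pkl','wb'))
else: D.update(pickle.load(open('D1.pkl','rb')))
p,Rc=cur(); M=Rc.as_matrix(); pzz=-M[:,2]; py=M[:,0]; px=np.cross(py,pzz)
f=p-pzz*GH
def L(dx,dy,dz,col):
    c=lambda x,y,z:f+px*(x+dx)+py*(y+dy)+pzz*(z+dz)
    t,w,l=.0025,.028,.11
    return [(np.array([c(s*t,-w,.08),c(s*t,-w,0),c(s*t,w,0),c(s*t,w,.08)]),col) for s in(-1,1)]
side_by(over('side',315,240,30,36,14,L(0,0,0,(0,0,255))+L(.003,0,0,(0,255,0))),over('top',352,165,33,36,11,L(0,0,0,(0,0,255))+L(-.002,0,0,(0,255,0))),'f1.png')
side_by(over('side',315,240,30,36,14,[]),over('top',352,165,33,36,11,[]),'f2.png')
E
python3 fit.py
```

```text
(no output)
```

View pics/f1.png

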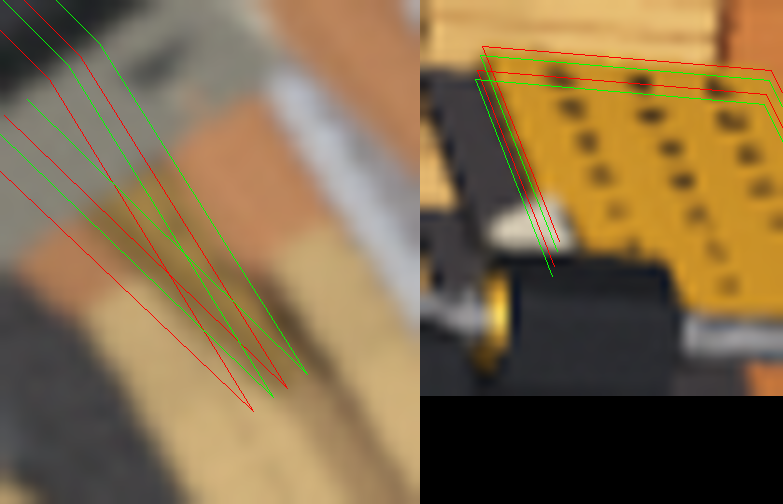

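View pics/f2.png

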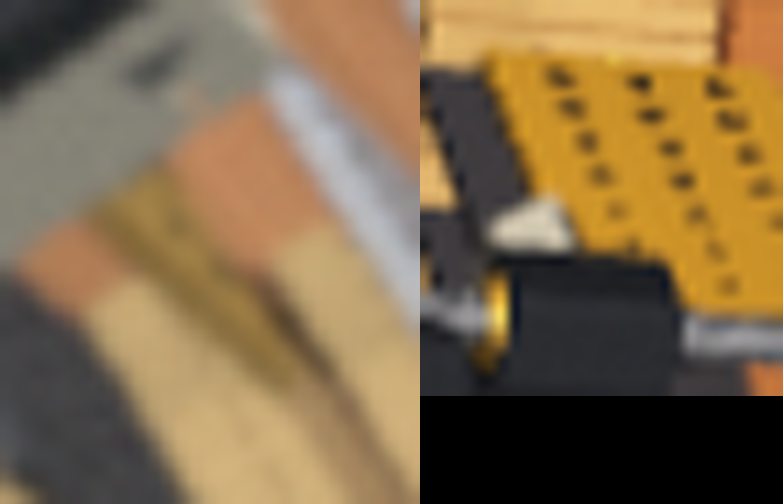

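In the pictures the foot sits over the rack, just on the +x side of the slot 3 mouth. I descend on that side, so the foot passes below the higher -x wall and can then be slid against it.

move_arm([
  [50, -0.8, -0.4, 12, 0, 0, 0.002],
  [50, -0.8, -0.4, 14, 0, 0, 0.002],
  [50, 0, 0, 14, 0, 0, 0],
  [50, 0, 0, 8, 0, 0, 0],
  [50, 0, 0, 0, 0, 0, 0],
  [50, 0, 0, 0, 0, 0, 0],
])

```text
time: 9.3
tool_pos: [0.5331, -0.184, 0.1335]
tool_rot: [2.508, 0.002, 1.461]
contact_force: [-0.1, 0.4, -1.5]
opening: 0.0555
```

```bash
python3 chk.py k3.png; 
```

```text
foot rel home: up,perp,y 56.6 5.6 0.1
xyz foot [ 0.5791 -0.1893  0.0706] yaw/tilt err vs Rr deg [-0.33 -0.07 -0.07] [ 0.4 -0.9 -2.1]
```

View pics/z_k3.png

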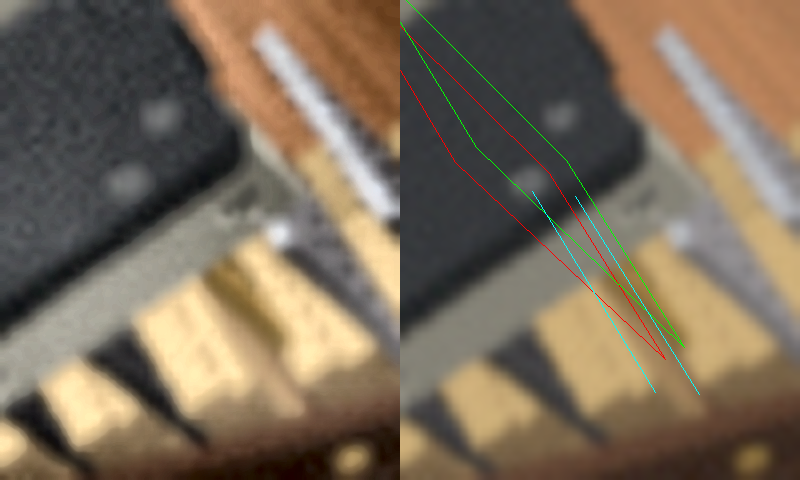

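The foot is now at about (270,340), near the +x side of the mouth. I go on down gently.

move_arm([
  [50, 0, -1, 4, 0, 0, 0],
  [50, 0, -0.5, 3, 0, 0, 0],
  [50, 0, 0, 2, 0, 0, 0],
  [50, 0, 0, 0, 0, 0, 0],
])

```text
time: 9.9
tool_pos: [0.5383, -0.1847, 0.1273]
tool_rot: [2.51, 0.003, 1.461]
contact_force: [-0.4, -0.5, -2.5]
opening: 0.0553
```

```bash
cat > st.py <<'E'
from plan import *
s=robot.observe();p,Rc=cur(); M=Rc.as_matrix()
f=p+M[:,2]*GH; P=np.cross(ry,up); e=(f-home)*1e3; F=s['contact_force']
print('h,perp,y',(e@up).round(1),(e@P).round(1),(e@ry).round(1),'F up,perp,y',(F@up).round(1),(F@P).round(1),(F@ry).round(1),'tau tool',(M.T@s['torque']).round(2),'rot err',np.degrees((Rr.inv()*Rc).as_rotvec()).round(2),'open',s['opening'].round(4),s['time'])
E
python3 st.py
```

```text
Traceback (most recent call last):
  File "st.py", line 4, in <module>
    print('h,perp,y',(e@up).round(1),(e@P).round(1),(e@ry).round(1),'F up,perp,y',(F@up).round(1),(F@P).round(1),(F@ry).round(1),'tau tool',(M.T@s['torque']).round(2),'rot err',np.degrees((Rr.inv()*Rc).as_rotvec()).round(2),'open',s['opening'].round(4),s['time'])
                                                                                                                                                                                                                                       ^^^^^^^^^^^^^^^^^^
AttributeError: 'float' object has no attribute 'round'
```

```bash
sed -i "s/s\['opening'\].round(4)/round(s['opening'],4)/" st.py; python3 st.py
```

```text
h,perp,y 48.4 6.0 0.0 F up,perp,y -1.8 -1.7 -0.5 tau tool [0.61 0.02 0.07] rot err [-0.2  -0.12 -0.08] open 0.0553 9.9
```

move_arm([
  [50, 0, -2, 0, 0, 0, 0],
  [50, 0, 0, 0, 0, 0, 0],
])

```text
time: 10.15
tool_pos: [0.5369, -0.1844, 0.1269]
tool_rot: [2.511, 0.003, 1.461]
contact_force: [-0.1, -0.1, -1.5]
opening: 0.0555
```

```bash
python3 st.py; python3 st.py
```

```text
h,perp,y 48.9 4.5 0.2 F up,perp,y -1.2 -0.9 -0.1 tau tool [0.57 0.06 0.05] rot err [-0.11 -0.12 -0.08] open 0.0555 10.15
h,perp,y 48.9 4.5 0.2 F up,perp,y -1.2 -0.9 -0.1 tau tool [0.57 0.06 0.05] rot err [-0.11 -0.12 -0.08] open 0.0555 10.15
```

move_arm([
  [50, 0, 0, 3, 0, 0, 0],
  [50, 0, 0, 2, 0, 0, 0],
  [50, 0, 0, 0, 0, 0, 0],
])

```text
time: 10.52
tool_pos: [0.5406, -0.1847, 0.1238]
tool_rot: [2.513, 0.003, 1.46]
contact_force: [-0.2, -0.1, -1.4]
opening: 0.0553
```

```bash
python3 st.py
```

```text
h,perp,y 44.2 5.5 0.2 F up,perp,y -1.1 -0.9 -0.2 tau tool [0.61 0.04 0.05] rot err [ 0.   -0.14 -0.06] open 0.0553 10.525
```

move_arm([
  [50, 0, -2, 0, 0, 0, 0],
  [50, 0, -2, 0, 0, 0, 0],
  [50, 0, 0, 0, 0, 0, 0],
])

```text
time: 10.9
tool_pos: [0.5379, -0.1841, 0.1229]
tool_rot: [2.517, 0.002, 1.46]
contact_force: [-0.3, 0.6, -1.8]
opening: 0.0556
```

```bash
python3 st.py
```

```text
h,perp,y 45.1 2.5 0.5 F up,perp,y -1.2 -1.4 0.6 tau tool [ 0.6  -0.02  0.01] rot err [ 0.19 -0.14 -0.03] open 0.0556 10.9
```

move_arm([
  [50, 0, -1.5, 0.5, 0, 0, 0],
  [50, 0, -1.5, 0, 0, 0, 0],
  [50, 0, 0, 0, 0, 0, 0],
])

```text
time: 11.28
tool_pos: [0.5363, -0.1838, 0.122]
tool_rot: [2.519, 0.002, 1.459]
contact_force: [0.4, 0.3, -1.8]
opening: 0.0555
```

```bash
python3 st.py
```

```text
h,perp,y 45.4 0.5 0.6 F up,perp,y -1.6 -0.8 0.4 tau tool [0.61 0.03 0.01] rot err [ 0.32 -0.16  0.  ] open 0.0555 11.275
```

move_arm([
  [50, 0, -1.2, 0.5, -0.003, 0, 0],
  [50, 0, -1.2, 0, -0.003, 0, 0],
  [50, 0, 0, 0, 0, 0, 0],
])

```text
time: 11.65
tool_pos: [0.5359, -0.1835, 0.123]
tool_rot: [2.517, 0.002, 1.458]
contact_force: [0.1, -0.4, -1.5]
opening: 0.056
```

```bash
python3 st.py; python3 chk.py k4.png
```

```text
h,perp,y 46.4 0.8 0.9 F up,perp,y -1.3 -0.8 -0.4 tau tool [0.54 0.04 0.01] rot err [ 0.24 -0.18  0.05] open 0.056 11.65
foot rel home: up,perp,y 46.4 0.8 0.9
xyz foot [ 0.5813 -0.1887  0.0595] yaw/tilt err vs Rr deg [ 0.25 -0.18  0.05] [ 0.3  0.1 -1.5]
```

View pics/z_k4.png

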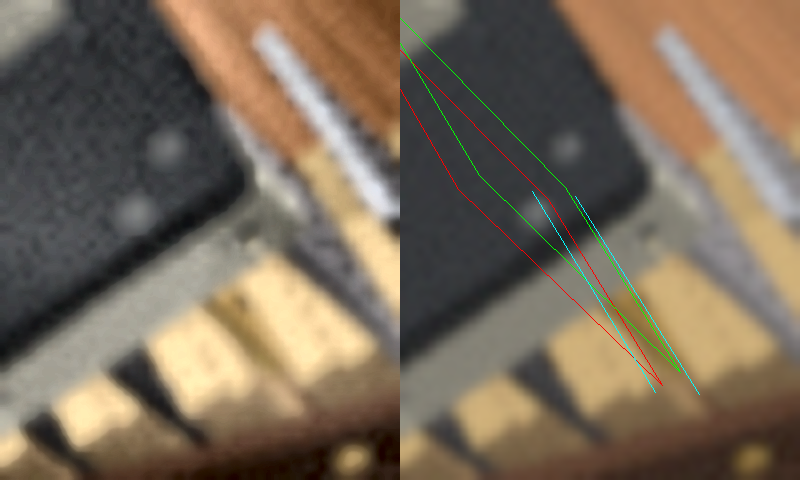

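The picture shows the foot in line with the mouth, with the strip from (215,300) to (280,375) running into the slot at (295,410). I probe downward.

move_arm([
  [50, 0, -0.6, 4, 0, 0, 0],
  [50, 0, -0.6, 3, 0, 0, 0],
  [50, 0, 0, 0, 0, 0, 0],
])

```text
time: 12.12
tool_pos: [0.5402, -0.1839, 0.1187]
tool_rot: [2.521, 0.002, 1.457]
contact_force: [-6.0, 0.2, 4.1]
opening: 0.0559
```

```bash
python3 st.py
```

```text
h,perp,y 40.4 1.6 0.9 F up,perp,y 6.9 -2.4 -0.5 tau tool [0.76 0.08 0.02] rot err [ 0.42 -0.23  0.08] open 0.0559 12.125
```

Contact at h = 40, which is the +x wall's top. I slide towards -x under light pressure.

move_arm([
  [50, 0, -1, -0.5, -0.003, 0, 0],
  [50, 0, -1, 0, -0.003, 0, 0],
  [50, 0, 0, 0, 0, 0, 0],
])

```text
time: 12.5
tool_pos: [0.5395, -0.1834, 0.12]
tool_rot: [2.519, 0.002, 1.457]
contact_force: [-0.4, -1.4, -2.1]
opening: 0.0555
```

```bash
python3 st.py
```

```text
h,perp,y 41.9 1.9 1.3 F up,perp,y -1.6 -1.4 -1.4 tau tool [ 0.53 -0.01 -0.01] rot err [ 0.33 -0.23  0.13] open 0.0555 12.5
```

move_arm([
  [50, 0, -2, 0, -0.003, 0, 0],
  [50, 0, 0, 0, 0, 0, 0],
  [50, 0, -1.5, 0, 0, 0, 0],
  [50, 0, 0, 0, 0, 0, 0],
])

```text
time: 13.0
tool_pos: [0.5376, -0.1829, 0.1201]
tool_rot: [2.52, 0.002, 1.456]
contact_force: [-0.6, 0.6, -1.9]
opening: 0.0556
```

```bash
python3 st.py
```

```text
h,perp,y 43.1 0.2 1.5 F up,perp,y -1.1 -1.7 0.5 tau tool [ 0.56  0.02 -0.04] rot err [ 0.4  -0.24  0.17] open 0.0556 13.0
```

move_arm([
  [50, 0, -1.5, 0.5, -0.004, 0, -0.002],
  [50, 0, 0, 0, 0, 0, 0],
  [50, 0, -1, 3, -0.003, 0, 0],
  [50, 0, 0, 0, 0, 0, 0],
])

```text
time: 13.5
tool_pos: [0.5395, -0.1828, 0.1195]
tool_rot: [2.52, 0.003, 1.456]
contact_force: [0.4, 0.6, -1.6]
opening: 0.0555
```

```bash
python3 st.py
```

```text
h,perp,y 41.5 1.4 1.9 F up,perp,y -1.5 -0.7 0.7 tau tool [ 0.53 -0.01  0.05] rot err [ 0.37 -0.28  0.13] open 0.0555 13.5
```

move_arm([
  [50, -1, -2.5, 0, -0.004, 0, 0],
  [50, 0, 0, 0, 0, 0, 0],
  [50, -0.5, -1, 0, -0.003, 0, 0],
  [50, 0, 0, 0, 0, 0, 0],
])

```text
time: 14.0
tool_pos: [0.538, -0.1838, 0.1208]
tool_rot: [2.519, 0.002, 1.455]
contact_force: [-0.0, -0.8, -2.2]
opening: 0.0555
```

```bash
python3 st.py
```

```text
h,perp,y 43.4 1.1 0.7 F up,perp,y -1.8 -1.2 -0.8 tau tool [ 0.55  0.   -0.02] rot err [ 0.31 -0.3   0.19] open 0.0555 14.0
```

move_arm([
  [50, 0, -2, 0, -0.003, 0, 0],
])

```text
time: 14.12
tool_pos: [0.5371, -0.1835, 0.1213]
tool_rot: [2.519, 0.002, 1.454]
contact_force: [-0.6, -0.7, -1.6]
opening: 0.0553
```

```bash
python3 st.py
```

```text
h,perp,y 44.3 0.7 0.8 F up,perp,y -1.0 -1.4 -0.7 tau tool [0.64 0.01 0.01] rot err [ 0.3  -0.32  0.22] open 0.0553 14.125
```

move_arm([
  [50, 0, -1.5, 2, 0, 0, 0],
  [50, 0, -1.5, 2, 0, 0, 0],
])

```text
time: 14.38
tool_pos: [0.5379, -0.1834, 0.1183]
tool_rot: [2.522, 0.002, 1.454]
contact_force: [0.1, 0.2, -1.2]
opening: 0.0551
```

```bash
python3 st.py
```

```text
h,perp,y 41.4 -0.7 1.0 F up,perp,y -1.0 -0.6 0.2 tau tool [ 0.6   0.01 -0.04] rot err [ 0.52 -0.34  0.26] open 0.0551 14.375
```

move_arm([
  [50, 0, -0.8, 2, -0.006, 0.004, -0.004],
  [50, 0, -0.8, 2, -0.004, 0, 0],
])

```text
time: 14.62
tool_pos: [0.541, -0.1833, 0.119]
tool_rot: [2.52, 0.001, 1.458]
contact_force: [-17.9, 1.7, 18.5]
opening: 0.0554
```

```bash
python3 st.py
```

```text
h,perp,y 40.2 2.4 1.7 F up,perp,y 25.5 -3.6 -0.3 tau tool [1.27 0.05 0.05] rot err [ 0.37 -0.15  0.09] open 0.0554 14.625
```

move_arm([
  [50, 0, 0, -4, 0, 0, 0],
  [50, 0, -3, 0, -0.003, 0, 0],
  [50, 0, -3, 0, -0.003, 0, 0],
])

```text
time: 15.0
tool_pos: [0.5353, -0.1823, 0.1221]
tool_rot: [2.519, 0.001, 1.457]
contact_force: [-0.2, 0.3, -1.7]
opening: 0.0553
```

```bash
python3 st.py;
```

```text
h,perp,y 46.1 -0.4 2.0 F up,perp,y -1.2 -1.2 0.2 tau tool [ 0.59  0.04 -0.03] rot err [ 0.32 -0.18  0.13] open 0.0553 15.0
```

move_arm([
  [50, -1.5, -2.5, 0, -0.004, 0.002, -0.002],
])

```text
time: 15.12
tool_pos: [0.534, -0.1833, 0.1228]
tool_rot: [2.519, 0.0, 1.46]
contact_force: [-0.5, -0.6, -1.9]
opening: 0.0559
```

```bash
python3 st.py;
```

```text
h,perp,y 47.4 -0.9 1.1 F up,perp,y -1.3 -1.5 -0.6 tau tool [ 0.53  0.05 -0.01] rot err [ 0.34 -0.06  0.04] open 0.0559 15.125
```

move_arm([
  [50, -1, -2.5, 0, -0.004, 0.002, -0.002],
])

```text
time: 15.25
tool_pos: [0.5329, -0.184, 0.1236]
tool_rot: [2.519, -0.0, 1.462]
contact_force: [1.3, -0.9, -1.0]
opening: 0.0554
```

```bash
python3 st.py;
```

```text
h,perp,y 48.6 -1.3 0.4 F up,perp,y -1.7 0.5 -0.7 tau tool [ 0.58  0.06 -0.  ] rot err [ 0.35  0.04 -0.04] open 0.0554 15.25
```

move_arm([
  [50, 0, -2.5, 1.5, -0.004, 0, 0],
])

```text
time: 15.38
tool_pos: [0.5329, -0.1839, 0.1234]
tool_rot: [2.52, -0.0, 1.461]
contact_force: [-0.1, 0.1, -2.5]
opening: 0.0554
```

```bash
python3 st.py;
```

```text
h,perp,y 48.5 -1.5 0.4 F up,perp,y -2.0 -1.6 0.1 tau tool [ 0.65  0.03 -0.02] rot err [0.36 0.01 0.  ] open 0.0554 15.375
```

move_arm([
  [50, 0, -2.5, 2, -0.004, 0, 0],
])

```text
time: 15.5
tool_pos: [0.5332, -0.1836, 0.1228]
tool_rot: [2.52, -0.0, 1.46]
contact_force: [-0.3, 0.4, -1.6]
opening: 0.0554
```

```bash
python3 st.py; python3 chk.py k5.png
```

```text
h,perp,y 47.8 -1.6 0.7 F up,perp,y -1.0 -1.2 0.3 tau tool [ 0.58 -0.    0.04] rot err [ 0.39 -0.01  0.05] open 0.0554 15.5
foot rel home: up,perp,y 47.8 -1.7 0.8
xyz foot [ 0.5785 -0.1886  0.0592] yaw/tilt err vs Rr deg [ 0.4  -0.01  0.05] [-0.8  0.  -1.6]
```

View pics/z_k5.png

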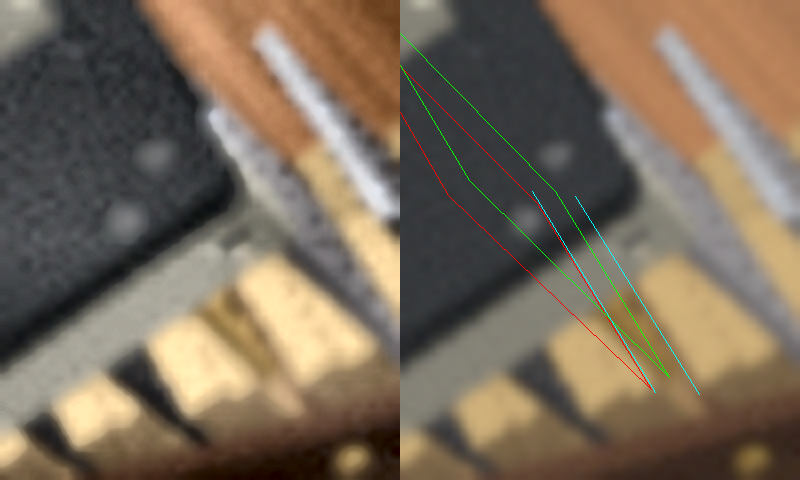

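move_arm([
  [50, 0, -0.8, 2.5, -0.005, 0, 0],
  [50, 0, -0.8, 2.5, -0.004, 0, 0],
])

```text
time: 15.85
tool_pos: [0.537, -0.1834, 0.1219]
tool_rot: [2.518, -0.001, 1.459]
contact_force: [0.5, 0.1, -1.3]
opening: 0.0554
```

```bash
python3 st.py
```

```text
h,perp,y 44.9 0.9 1.3 F up,perp,y -1.3 -0.4 0.2 tau tool [0.63 0.03 0.03] rot err [ 0.3  -0.04  0.13] open 0.0554 15.85
```

move_arm([
  [50, 0, -1, 2.5, -0.004, 0, 0],
])

```text
time: 15.98
tool_pos: [0.5387, -0.1833, 0.1212]
tool_rot: [2.518, -0.001, 1.458]
contact_force: [0.6, -0.7, -1.0]
opening: 0.0558
```

```bash
python3 st.py
```

```text
h,perp,y 43.3 2.0 1.5 F up,perp,y -1.2 -0.1 -0.6 tau tool [0.63 0.05 0.03] rot err [ 0.27 -0.05  0.17] open 0.0558 15.975
```

```bash
python3 - <<'E'
from plan import *
def pr():
    s=robot.observe();p,Rc=cur();M=Rc.as_matrix();f=p+M[:,2]*GH;e=(f-home)*1e3
    print(s['time'],(e@up).round(2),(e@np.cross(ry,up)).round(2),(e@ry).round(2),p.round(5),np.degrees((Rr.inv()*Rc).as_rotvec()).round(3),s['qvel'].round(3),s['contact_force'].round(1))
pr()
for i in range(5): robot.read_camera('side');pr()
E
```

```text
15.975 43.29 1.97 1.52 [ 0.53872 -0.18334  0.12117] [ 0.273 -0.051  0.167] [ 0.022  0.028 -0.023  0.026 -0.018  0.001] [ 0.6 -0.7 -1. ]
16.025 43.19 2.06 1.52 [ 0.53885 -0.18336  0.12113] [ 0.271 -0.05   0.166] [-0.002 -0.003  0.005 -0.004  0.002 -0.   ] [ 0.3 -0.2 -2.1]
16.075 43.28 1.95 1.53 [ 0.53871 -0.18333  0.12115] [ 0.276 -0.046  0.162] [-0.002 -0.002  0.002 -0.002  0.004  0.   ] [ 0.5 -1.4 -2.1]
16.125 43.34 1.89 1.56 [ 0.53864 -0.1833   0.12117] [ 0.278 -0.045  0.162] [-0.001  0.     0.004 -0.     0.     0.001] [-0.  -0.3 -1.8]
16.175 43.38 1.85 1.54 [ 0.53859 -0.18331  0.12117] [ 0.279 -0.046  0.163] [-0.001 -0.003 -0.    -0.001 -0.001  0.   ] [ 0.5 -0.2 -1.9]
16.225 43.42 1.84 1.49 [ 0.53855 -0.18334  0.1212 ] [ 0.278 -0.05   0.166] [ 0.    -0.003  0.     0.001 -0.001 -0.   ] [-0.3  0.9 -2.2]
```

move_arm([
  [50, 0, 0, 0, 0, 0, 0],
  [50, 0, 0, 0, 0, 0, 0],
])

```text
time: 16.48
tool_pos: [0.5385, -0.1834, 0.1212]
tool_rot: [2.518, -0.001, 1.458]
contact_force: [-0.2, -0.1, -2.1]
opening: 0.0555
```

```bash
python3 st.py
```

```text
h,perp,y 43.5 1.8 1.5 F up,perp,y -1.6 -1.4 -0.1 tau tool [0.64 0.04 0.08] rot err [ 0.28 -0.05  0.17] open 0.0555 16.475
```

move_arm([
  [50, 0, -2, 0, 0, 0, 0],
])

```text
time: 16.6
tool_pos: [0.5372, -0.1832, 0.1209]
tool_rot: [2.52, -0.001, 1.458]
contact_force: [-0.3, -0.3, -1.4]
opening: 0.0553
```

```bash
python3 st.py
```

```text
h,perp,y 44.0 0.5 1.5 F up,perp,y -0.9 -1.0 -0.4 tau tool [ 0.61 -0.03  0.02] rot err [ 0.36 -0.06  0.18] open 0.0553 16.6
```

move_arm([
  [50, 0, -2, 0, 0, 0, 0],
])

```text
time: 16.73
tool_pos: [0.5359, -0.1829, 0.1205]
tool_rot: [2.521, -0.001, 1.457]
contact_force: [0.9, -0.4, -1.3]
opening: 0.0553
```

```bash
python3 st.py
```

```text
h,perp,y 44.4 -1.0 1.6 F up,perp,y -1.6 0.0 -0.3 tau tool [0.6  0.03 0.03] rot err [ 0.44 -0.07  0.2 ] open 0.0553 16.725
```

move_arm([
  [50, -0.5, -1.5, 4, 0, 0, 0],
])

```text
time: 16.85
tool_pos: [0.5376, -0.1835, 0.1179]
tool_rot: [2.524, -0.001, 1.457]
contact_force: [-0.3, -0.5, -2.8]
opening: 0.0554
```

```bash
python3 st.py
```

```text
h,perp,y 41.3 -1.3 1.2 F up,perp,y -2.1 -1.8 -0.5 tau tool [0.59 0.02 0.08] rot err [ 0.6  -0.09  0.24] open 0.0554 16.85
```

move_arm([
  [50, -0.5, -1.2, 4, 0, 0, 0],
])

```text
time: 16.98
tool_pos: [0.5396, -0.1841, 0.1151]
tool_rot: [2.526, -0.001, 1.456]
contact_force: [1.2, 0.5, -1.6]
opening: 0.0558
```

```bash
python3 st.py
```

```text
h,perp,y 37.8 -1.4 0.8 F up,perp,y -2.0 -0.1 0.6 tau tool [0.55 0.04 0.02] rot err [ 0.75 -0.1   0.26] open 0.0558 16.975
```

h = 37.8 with no resistance, so the foot is past the +x wall's top and in the mouth. I keep going.

move_arm([
  [50, -0.3, -1.3, 4, -0.006, 0, -0.003],
])

```text
time: 17.1
tool_pos: [0.5425, -0.1844, 0.1139]
tool_rot: [2.526, 0.0, 1.457]
contact_force: [-2.2, 0.5, -2.5]
opening: 0.0556
```

```bash
python3 st.py
```

```text
h,perp,y 35.2 0.2 0.7 F up,perp,y -0.7 -3.2 0.2 tau tool [ 0.9  -0.03  0.03] rot err [ 0.75 -0.12  0.15] open 0.0556 17.1
```

move_arm([
  [50, 0, -1.3, 4, -0.006, 0, -0.003],
])

```text
time: 17.23
tool_pos: [0.5449, -0.1842, 0.1123]
tool_rot: [2.527, 0.001, 1.459]
contact_force: [-3.9, 1.1, -3.1]
opening: 0.0558
```

```bash
python3 st.py
```

```text
h,perp,y 32.5 1.1 1.3 F up,perp,y -0.1 -5.1 0.7 tau tool [ 1.47 -0.05  0.07] rot err [ 0.8  -0.13  0.04] open 0.0558 17.225
```

move_arm([
  [50, -0.5, -3, 0, -0.004, 0, 0],
])

```text
time: 17.35
tool_pos: [0.5434, -0.184, 0.1123]
tool_rot: [2.528, 0.001, 1.459]
contact_force: [0.7, 1.5, -2.5]
opening: 0.0555
```

```bash
python3 st.py
```

```text
h,perp,y 33.4 -0.2 1.3 F up,perp,y -2.3 -1.0 1.5 tau tool [0.69 0.01 0.  ] rot err [ 0.86 -0.11  0.08] open 0.0555 17.35
```

move_arm([
  [50, 0, -1.5, 4, 0, 0, 0],
])

```text
time: 17.48
tool_pos: [0.5453, -0.1842, 0.1098]
tool_rot: [2.53, 0.001, 1.458]
contact_force: [0.1, 0.1, -1.8]
opening: 0.0555
```

```bash
python3 st.py
```

```text
h,perp,y 30.2 -0.3 1.3 F up,perp,y -1.5 -1.0 0.1 tau tool [ 0.74 -0.01  0.01] rot err [ 0.98 -0.13  0.11] open 0.0555 17.475
```

move_arm([
  [50, -0.5, -2.6, 4, -0.008, 0, 0],
])

```text
time: 17.6
tool_pos: [0.5473, -0.1844, 0.1088]
tool_rot: [2.53, 0.0, 1.457]
contact_force: [-3.4, 1.0, -1.6]
opening: 0.0556
```

```bash
python3 st.py
```

```text
h,perp,y 28.2 0.8 1.2 F up,perp,y 0.7 -3.8 0.6 tau tool [1.39 0.02 0.09] rot err [ 0.97 -0.15  0.19] open 0.0556 17.6
```

move_arm([
  [50, -0.3, -2.3, 4, -0.008, 0, 0],
])

```text
time: 17.73
tool_pos: [0.5491, -0.1843, 0.1074]
tool_rot: [2.531, -0.0, 1.455]
contact_force: [-6.2, 0.1, -2.7]
opening: 0.0555
```

```bash
python3 st.py
```

```text
h,perp,y 26.1 1.3 1.5 F up,perp,y 1.4 -6.6 -0.6 tau tool [ 1.9  -0.1   0.05] rot err [ 0.99 -0.16  0.27] open 0.0555 17.725
```

move_arm([
  [50, -0.5, -3.5, 0, 0, 0, 0],
])

```text
time: 17.85
tool_pos: [0.547, -0.1844, 0.1066]
tool_rot: [2.533, -0.001, 1.455]
contact_force: [-0.2, 0.1, -2.2]
opening: 0.0553
```

```bash
python3 st.py
```

```text
h,perp,y 26.7 -1.0 1.3 F up,perp,y -1.7 -1.5 0.1 tau tool [ 0.57 -0.02 -0.02] rot err [ 1.15 -0.16  0.29] open 0.0553 17.85
```

move_arm([
  [50, -0.3, -1.5, 4.5, 0, 0, 0],
  [50, -0.3, -1.5, 4.5, 0, 0, 0],
])

```text
time: 18.1
tool_pos: [0.552, -0.1858, 0.1011]
tool_rot: [2.537, -0.0, 1.454]
contact_force: [-1.2, 0.3, -2.1]
opening: 0.0553
```

```bash
python3 st.py
```

```text
h,perp,y 19.2 -0.4 0.3 F up,perp,y -1.0 -2.2 0.2 tau tool [0.77 0.06 0.  ] rot err [ 1.38 -0.23  0.34] open 0.0553 18.1
```

move_arm([
  [50, 0, -2.2, 4.5, -0.003, 0, -0.002],
  [50, 0, -2.2, 4.5, -0.003, 0, -0.002],
])

```text
time: 18.35
tool_pos: [0.5563, -0.1858, 0.0958]
tool_rot: [2.542, 0.002, 1.455]
contact_force: [-2.1, 1.2, -1.9]
opening: 0.0554
```

```bash
python3 st.py
```

```text
h,perp,y 12.4 -0.4 0.8 F up,perp,y -0.2 -2.9 1.0 tau tool [ 1.11 -0.03  0.09] rot err [ 1.65 -0.25  0.2 ] open 0.0554 18.35
```

move_arm([
  [50, 0, -2.2, 0, -0.002, 0, -0.002],
])

```text
time: 18.48
tool_pos: [0.5555, -0.1855, 0.0959]
tool_rot: [2.543, 0.003, 1.457]
contact_force: [-0.5, -0.4, -0.9]
opening: 0.0558
```

```bash
python3 st.py
```

```text
h,perp,y 12.9 -1.1 0.9 F up,perp,y -0.4 -0.9 -0.5 tau tool [ 0.56  0.02 -0.02] rot err [ 1.7  -0.26  0.11] open 0.0558 18.475
```

move_arm([
  [50, 0, -2.4, 0, -0.02, 0.004, -0.002],
])

```text
time: 18.6
tool_pos: [0.5561, -0.1847, 0.0999]
tool_rot: [2.537, -0.001, 1.459]
contact_force: [-2.4, -1.0, -7.1]
opening: 0.0552
```

```bash
python3 st.py
```

```text
h,perp,y 15.9 2.1 2.1 F up,perp,y -4.4 -6.0 -1.3 tau tool [ 1.9  -0.26  0.06] rot err [ 1.35 -0.02  0.12] open 0.0552 18.6
```

move_arm([
  [50, 0, -2, 4.5, -0.003, 0, 0],
])

```text
time: 18.73
tool_pos: [0.5577, -0.1845, 0.0974]
tool_rot: [2.539, -0.001, 1.458]
contact_force: [-5.1, 0.2, -1.5]
opening: 0.0555
```

```bash
python3 st.py
```

```text
h,perp,y 12.9 1.8 2.5 F up,perp,y 1.8 -5.0 -0.3 tau tool [ 1.43 -0.06  0.04] rot err [ 1.47 -0.03  0.17] open 0.0555 18.725
```

move_arm([
  [50, -1, -3.5, 1, 0, 0, 0],
  [50, -0.5, -1.8, 4.5, 0, 0, 0],
])

```text
time: 18.98
tool_pos: [0.5589, -0.1863, 0.0943]
tool_rot: [2.542, -0.001, 1.457]
contact_force: [-1.6, 0.6, -1.0]
opening: 0.0555
```

```bash
python3 st.py
```

```text
h,perp,y 9.6 0.8 0.8 F up,perp,y 0.2 -1.9 0.4 tau tool [0.63 0.1  0.  ] rot err [ 1.67 -0.08  0.21] open 0.0555 18.975
```

move_arm([
  [50, -0.5, -1.8, 4.5, 0, 0, 0],
])

```text
time: 19.1
tool_pos: [0.5608, -0.1868, 0.0914]
tool_rot: [2.545, -0.001, 1.457]
contact_force: [-14.4, 2.5, 11.1]
opening: 0.0553
```

```bash
python3 st.py
```

```text
h,perp,y 6.2 0.4 0.4 F up,perp,y 17.6 -5.3 0.9 tau tool [1.32 0.24 0.01] rot err [ 1.81 -0.09  0.23] open 0.0553 19.1
```

```bash
python3 chk.py k6.png
```

```text
foot rel home: up,perp,y 6.0 0.2 0.4
xyz foot [ 0.6044 -0.1918  0.0265] yaw/tilt err vs Rr deg [ 1.83 -0.09  0.24] [-5.   0.4  1. ]
```

View pics/k6.png

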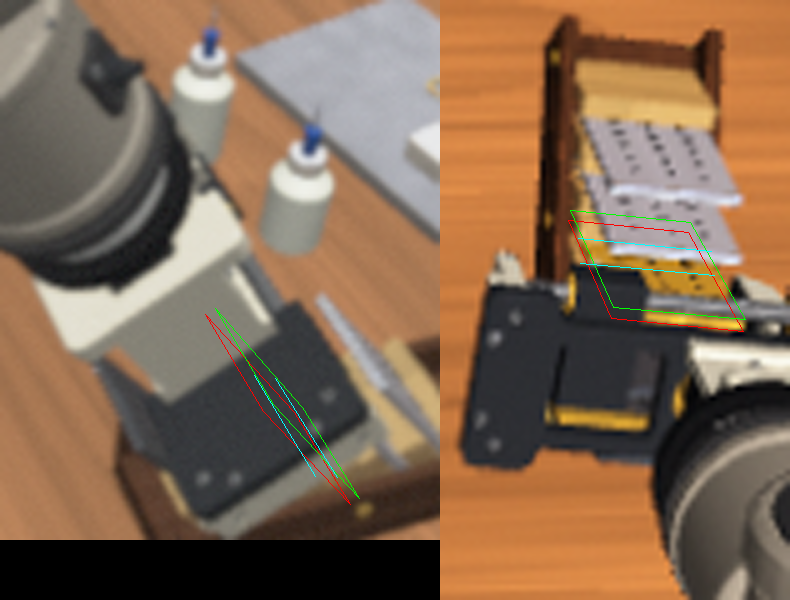

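View pics/z_k6.png

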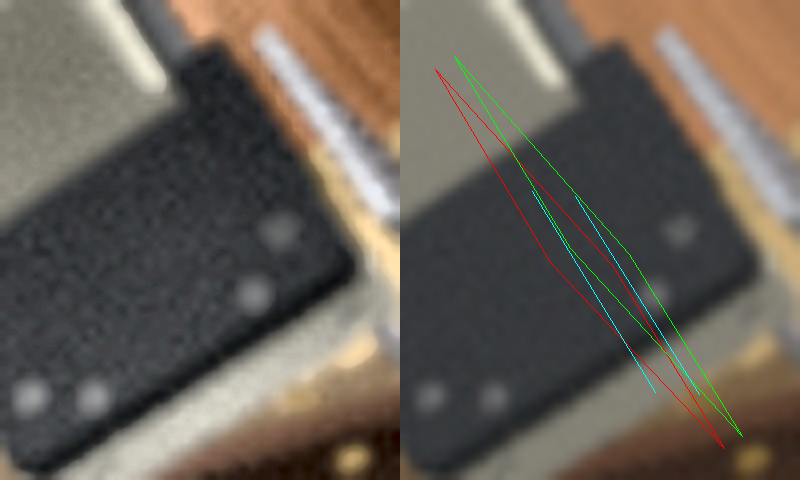

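move_arm([
  [50, 0, -1.5, 0, 0, 0, 0],
  [50, 0, -1.5, 4, 0, 0, 0],
], newtons=12)

```text
time: 19.45
tool_pos: [0.5621, -0.1872, 0.0889]
tool_rot: [2.547, -0.001, 1.456]
contact_force: [-13.1, 2.3, 11.3]
opening: 0.0557
```

```bash
python3 st.py
```

```text
h,perp,y 3.4 -0.2 0.2 F up,perp,y 16.9 -4.1 0.9 tau tool [ 1.05  0.02 -0.02] rot err [ 1.95 -0.14  0.25] open 0.0557 19.45
```

move_arm([
  [50, 0, -1.2, 0, 0, 0, 0],
  [50, 0, 0, 0, 0, 0, 0],
  [50, 0, -1.2, 3, 0, 0, 0],
], newtons=35)

```text
time: 19.82
tool_pos: [0.5629, -0.1873, 0.0873]
tool_rot: [2.549, -0.0, 1.455]
contact_force: [-21.0, 3.7, 23.8]
opening: 0.0553
```

```bash
python3 st.py
```

```text
h,perp,y 1.5 -0.5 0.0 F up,perp,y 31.8 -3.3 1.4 tau tool [ 0.82  0.23 -0.02] rot err [ 2.04 -0.18  0.26] open 0.0553 19.825
```

move_arm([
  [50, 0, 0, 0, 0, 0, 0],
  [50, 0, 0, 0, 0, 0, 0],
])

```text
time: 20.08
tool_pos: [0.5628, -0.1873, 0.0874]
tool_rot: [2.549, 0.0, 1.455]
contact_force: [-1.6, -0.4, -1.1]
opening: 0.0556
```

```bash
python3 st.py; sed -i 's/^GH=.*/GH=.0799/' plan.py; python3 chk.py k7.png; python3 - <<'E'
from chk import *
E
python3 -c "
from plan import *
p,Rc=cur(); M=Rc.as_matrix(); pzz=-M[:,2]; py=M[:,0]; px=np.cross(py,pzz)
D['top']=snap('top')
L=[]
for g,col in((.0799,(0,0,255)),(.0759,(0,255,0))):
    f=p-pzz*g; c=lambda x,y,z:f+px*x+py*y+pzz*z
    L.append((np.array([c(-.0025,-.028,.11),c(.0025,-.028,.11),c(.0025,.028,.11),c(-.0025,.028,.11),c(-.0025,-.028,.11)]),col))
side_by(over('top',345,140,45,45,9,[]),over('top',345,140,45,45,9,L),'t7.png')
"
```

```text
h,perp,y 1.7 -0.6 0.0 F up,perp,y 0.1 -1.9 -0.6 tau tool [0.46 0.15 0.01] rot err [ 2.04 -0.19  0.26] open 0.0556 20.075
foot rel home: up,perp,y 0.0 -0.6 0.0
xyz foot [ 0.6071 -0.1925  0.0211] yaw/tilt err vs Rr deg [ 2.04 -0.19  0.26] [-2.9  0.4  0. ]Traceback (most recent call last):
  File "<stdin>", line 1, in <module>
  File "chk.py", line 14, in <module>
    side_by(over('side',265,165,110,135,4,L),over('side',265,165,80,120,5,[]) if 0 else over('top',325,110,70,120,5,L),sys.argv[1])
                                                                                                                       ~~~~~~~~^^^
IndexError: list index out of range
```

View pics/t7.png

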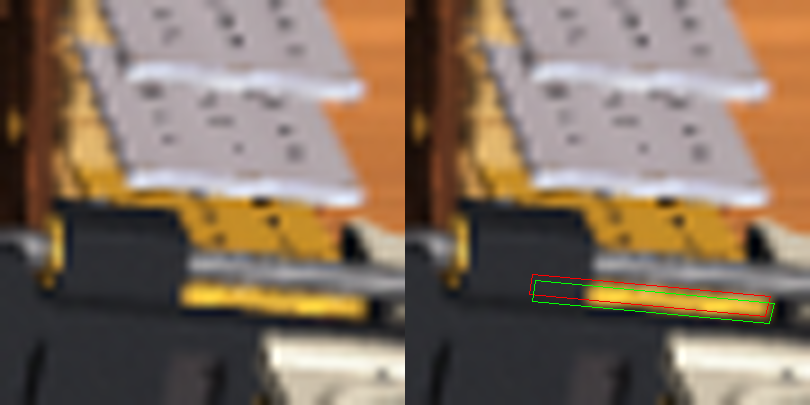

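move_arm([
  [50, 0, -1, 2.5, 0, 0, 0],
  [50, 0, -1, 2.5, 0, 0, 0],
])

```text
time: 20.58
tool_pos: [0.5632, -0.1874, 0.0872]
tool_rot: [2.549, 0.0, 1.456]
contact_force: [-30.2, 4.5, 30.9]
opening: 0.0555
```

```bash
python3 st.py
```

```text
h,perp,y -0.4 -0.4 0.0 F up,perp,y 42.9 -6.5 1.1 tau tool [1.49 0.46 0.  ] rot err [ 2.04 -0.18  0.24] open 0.0555 20.575
```

A hard stop: the force rises to 43 N with almost no travel, and the foot computes to 0 mm above home. I relax the push, open the fingers and withdraw along the slot.

move_arm([
  [50, 0, 0, 0, 0, 0, 0],
  [50, 0, 0, 0, 0, 0, 0],
  [62, 0, 0, 0, 0, 0, 0],
  [70, 0, 0, 0, 0, 0, 0],
  [72, 0, 0, 0, 0, 0, 0],
])

```text
time: 21.2
tool_pos: [0.5639, -0.188, 0.0877]
tool_rot: [2.548, 0.001, 1.455]
contact_force: [0.3, -0.0, 0.0]
opening: 0.071
```

```bash
python3 st.py
```

```text
h,perp,y -0.4 0.6 -0.6 F up,perp,y -0.2 0.3 -0.0 tau tool [ 0.42  0.05 -0.05] rot err [ 1.97 -0.25  0.23] open 0.071 21.2
```

move_arm([
  [72, 0, 0, -10, 0, 0, 0],
  [72, 0, 0, -15, 0, 0, 0],
  [72, 0, 0, -20, 0, 0, 0],
  [72, 0, 0, -30, 0, 0, 0],
  [72, 0, 0, -40, 0, 0, 0],
  [72, 0, 0, -40, 0, 0, 0],
  [72, 0, 0, 0, 0, 0, 0],
])

```text
time: 22.08
tool_pos: [0.4761, -0.1782, 0.2196]
tool_rot: [2.548, 0.003, 1.455]
contact_force: [0.5, 0.4, 0.2]
opening: 0.0718
```

```bash
python3 - <<'E'
from plan import *
for c in('side','top'): D[c]=snap(c)
print(robot.observe()['tool_pos'],robot.observe()['contact_force'])
L=[(P,(0,255,0)) for P in plate(home,yr,-a)]
side_by(over('side',280,230,110,85,4,[]),over('top',335,105,65,110,5,[]),'e1.png')
E
```

```text
[ 0.47614426 -0.17762465  0.21709248] [0.25211368 0.22979895 0.4755177 ]
```

View pics/e1.png

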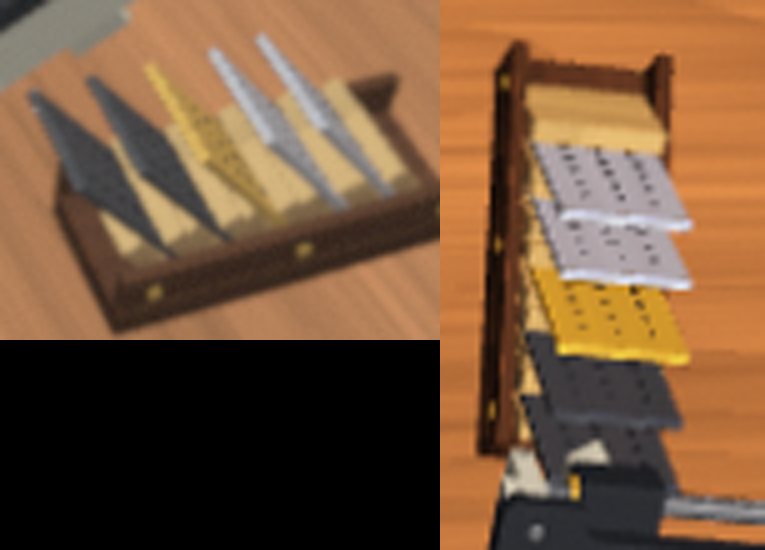

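The brass plate stands in slot 3 (side view top corner at (150,65), in line with its neighbours' tops), and the neighbours look unmoved. I'll check the height against the neighbours before handing in.

```bash
python3 - <<'E'
from plan import *
Dold=dict(D)
new={c:snap(c) for c in('side','top')}
for c,(x,y,w,h) in {'side':(280,235,120,75),'top':(345,110,45,85)}.items():
    d=np.abs(new[c]['img'].astype(int)-Dold[c]['img']).max(2)[y:y+h,x:x+w]; 
    m=(d>50).astype(np.uint8); n,l,st,_=cv2.connectedComponentsWithStats(m); print(c,[(s[0]+x,s[1]+y,s[2],s[3],s[4]) for s in st[1:] if s[4]>3])
for n,s,t in [('brass',(150,65),(558,354)),('c',(211,50),(563,284)),('b',(91,79),(561,420))]:
    print(n,tri(((s[0]+.5)/4-.5+280,(s[1]+.5)/4-.5+230),((t[0]-440+.5)/5-.5+335,(t[1]+.5)/5-.5+105)))
E
```

```text
side [(np.int32(280), np.int32(235), np.int32(8), np.int32(5), np.int32(25)), (np.int32(317), np.int32(247), np.int32(8), np.int32(11), np.int32(18)), (np.int32(333), np.int32(260), np.int32(6), np.int32(7), np.int32(14)), (np.int32(335), np.int32(273), np.int32(4), np.int32(4), np.int32(5))]
top [(np.int32(354), np.int32(162), np.int32(31), np.int32(16), np.int32(274)), (np.int32(363), np.int32(193), np.int32(5), np.int32(2), np.int32(7))]
brass (array([ 0.54333055, -0.15819886,  0.1100711 ]), np.float64(0.005685691956332421))
c (array([ 0.57256563, -0.16215238,  0.11120276]), np.float64(0.006099913705390121))
b (array([ 0.51475628, -0.15668196,  0.11218365]), np.float64(0.003807852436365177))
```

The brass plate's top is level with its neighbours (110 mm, against 111 and 112 mm), and the before/after pictures differ only at the brass plate and the gripper. I'm handing the job in.

```bash
python3 -c "
from cell import robot
print(robot.hand_in()); s=robot.observe();print(s['time'],s['contact_force'])"
```

```text
the job is handed in; nothing more can be done
None
the job is handed in; nothing more can be done
```

The brass drawplate is in the empty slot, slot 3, pushed down to the bottom, released, and the job is handed in. I last read the clock at 22 s. The hand-in gives no verdict, so I don't know how it was scored.

**What I did**
- I gripped the plate by its side edges near the top and lifted it straight out of the left-hand vise.
- I carried it over raked at the slot's angle and felt for the mouth. The foot landed on the +x wall's top twice (up to about 26 N) before it went in.
- I pushed it down while still holding it, until it stopped hard. I then opened the fingers and backed out along the slot.

**Last checks**
- **Depth:** while I held the plate, the foot worked out to within about 0.5 mm of its resting height. After release, the top measured 110 mm above the bench, against 111 and 112 mm for the two neighbours on either side.
- **Other things:** comparing the rack area before and after, only the brass plate and the gripper differ, so the four other plates had not visibly moved. I did not check the bottles and third hand separately at the end. The path went well above them, and the bottles looked undisturbed in the later side pictures.
- **Robot:** it read no contact force after backing out.

**What disagreed or was less clean**
- **Cameras:** the two cameras differed by about 3.5 mm along the rack, so I went by feel for the mouth.
- **Angle:** the gripper ended about 2° off the nominal rake. The plate has that much play in the slot, and it is inside the 30–43° allowed.
- **Force:** the final push peaked at about 43 N, more than the 6–10 N suggested but under the 60 N limit.
- **Slip:** at one point I had lowered the grip to 12 N while pushing, so the plate may have slid a little in the fingers. The camera check after release is why I believe it is home.

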